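# Pack the bearing units and latch the transit case

## Task

Take every bearing unit out of the cardboard bin and lay them in the open transit case, each flat on the foam and not on top of one another. Then close the lid, hook the latch's wire bail over the keeper on the lid, and press the lever right down so that the lid is pulled tight on its seal. Do not disturb the other things on the bench.

Things in the scene. Friction and masses are not known exactly. Their poses are not given: they have to be found in the camera images.
- case_floor (a point): Grey plastic transit case, fixed, 200 (x) x 260 (y) mm, rim 120 mm above the bench, walls 6 mm. This point: centre of the top of the black foam floor, 36 mm above the bench, 84 mm below the rim; clear floor 188 x 248 mm. Its -x is the case's front, with the latch in the middle of the wall, looking roughly to world -y (to within 0.2 rad); the lid is hinged on its +x rim.
- lid (a joint): Lid angle, rad: 0 = pulled tight, 1.57 = upright, stops at 2.05 leaning back. Stiff hinge: the lid stays where it is left (about 5 N at its front edge moves it). Pushed down by hand it springs back on its rubber seal to about 0.02 to 0.03; pressing the seal fully takes about 12 N at the front edge.
- lid_hinge (a point): Middle of the lid's hinge line, on the case's +x rim, at the lid's lower face. Lid frame: at angle 0 its axes are the case's; the lid is a plate 200 mm along its -x, 260 mm along y, 14 mm thick (z 0 to 14 mm); the outside is its +z.
- lid_edge (a point): Middle of the lid's free (front) edge, on its outer face, 200 mm from the hinge line.
- keeper (a point): Groove at the middle of the lid's front edge: the crossbar's middle lies here when hooked; axes as the lid's. The steel keeper is 28 mm wide (y). Its lip is on the front (-x) side, 3 to 7 mm from this point, rising 5 mm above it; behind the groove a back plate, 8 mm from this point, rises 20 mm above it and stops the bar.
- lever (a joint): Latch lever angle, rad: 0 = pressed right down (shut, over centre; the arm then slopes 57 degrees below level, away from the case), grows as the lever is raised, stop at 1.87. It stays where it is left; pressing it with the bail hooked takes about 5 N at the tip.
- lever_hinge (a point): Lever's pivot axis (along the case's y), 14 mm in front of the case's front wall, 90 mm above the bench; axes as the case's.
- lever_tip (a point): Middle of the free end of the lever, a steel paddle 30 mm wide and 6 mm thick, 78 mm from the pivot (the paddle ends at 80 mm). At joint value q the arm points from the pivot at q - 0.995 rad above level, away from the case's front.
- bail (a joint): Angle of the wire bail relative to the lever, rad: 0 = as when hooked and shut, grows as the bail swings away from the case; stop at 2.3, lying back over the lever. It turns almost freely: leaning outwards it stays lying back, pushed past upright it falls in on the keeper. It pivots on the lever 24 mm from the lever's pivot, at q - 1.658 rad above level (q the lever's value).
- bail_bar (a point): Middle of the bail's crossbar, 6 mm thick, 40 mm long (along y), 67 mm from the bail's pivot. While the lever is raised (1.66 or more) the bar passes over the keeper's lip and comes to lie against the back plate, some 10 mm above the groove; pressing the lever then draws it down into the groove.
- bail_tab (a point): Centre of the finger tab on the middle of the crossbar, 6 x 16 (y) x 24 mm, that carries on from the bail beyond the crossbar; this point is 12 mm beyond the bar.
- bin_in (a point): Centre of the inner floor (4 mm above the bench) of the open cardboard picking bin, fixed, 264 (x) x 232 (y) mm outside, walls 4 mm; back wall (+x) 80 mm high, front wall 40 mm, sides 50 mm at the front rising to 80 mm at the back.
- unit1_mid (a point): Flanged bearing unit, 0.35 kg, if present: a square grey flange 68 x 68 x 12 mm with a round steel boss of 32 mm diameter standing 26 mm above its middle, 38 mm high in all. This point: on its axis half-way up, 19 mm above its underside; z is up out of the boss, x and y run square to the flange's sides. Best held by the boss.
- unit2_mid (a point): Flanged bearing unit, 0.35 kg, if present: a square grey flange 68 x 68 x 12 mm with a round steel boss of 32 mm diameter standing 26 mm above its middle, 38 mm high in all. This point: on its axis half-way up, 19 mm above its underside; z is up out of the boss, x and y run square to the flange's sides. Best held by the boss.
- unit3_mid (a point): Flanged bearing unit, 0.35 kg, if present: a square grey flange 68 x 68 x 12 mm with a round steel boss of 32 mm diameter standing 26 mm above its middle, 38 mm high in all. This point: on its axis half-way up, 19 mm above its underside; z is up out of the boss, x and y run square to the flange's sides. Best held by the boss.
- unit4_mid (a point): Flanged bearing unit, 0.35 kg, if present: a square grey flange 68 x 68 x 12 mm with a round steel boss of 32 mm diameter standing 26 mm above its middle, 38 mm high in all. This point: on its axis half-way up, 19 mm above its underside; z is up out of the boss, x and y run square to the flange's sides. Best held by the boss.
- unit5_mid (a point): Flanged bearing unit, 0.35 kg, if present: a square grey flange 68 x 68 x 12 mm with a round steel boss of 32 mm diameter standing 26 mm above its middle, 38 mm high in all. This point: on its axis half-way up, 19 mm above its underside; z is up out of the boss, x and y run square to the flange's sides. Best held by the boss.
- tape: Roll of packing tape lying flat, 70 mm across, 24 mm high; to be left alone. Origin: centre of its underside.
- carton: Small closed carton, 70 x 100 x 60 mm; to be left alone. Origin: centre of its underside.
- carton2: Small closed carton, 100 x 70 x 50 mm; to be left alone. Origin: centre of its underside.
- spanner: Spanner lying flat, 160 mm; to be left alone. Origin: on its underside near its middle.
- driver: Screwdriver lying flat, 120 mm; to be left alone. Origin: on its underside near its middle.
- spray: Plain metal spray can, 56 mm across, 150 mm high; to be left alone. Origin: centre of its underside.
- mug: White mug, 80 mm across, 90 mm high; to be left alone. Origin: centre of its underside.
There are look-alikes about, which are no part of the job. What is shaped like the part that bears unit1_mid but orange or red is not meant.

How it is judged:
On the way, in this order (a step that is already met when the one before it is completed fails the run):
1. all bearing units lie flat on the foam in the case, lid still open (x of unit1_mid in the frame of case_floor between -0.09 and 0.09 m and y of unit1_mid in the frame of case_floor between -0.12 and 0.12 m and z of unit1_mid in the frame of case_floor between 0.01 and 0.027 m and angle between the z axis of each of unit1_mid, unit2_mid, unit3_mid, unit4_mid, unit5_mid and the z axis of case_floor, either way round below 0.2 rad and x of unit2_mid in the frame of case_floor between -0.09 and 0.09 m and y of unit2_mid in the frame of case_floor between -0.12 and 0.12 m and z of unit2_mid in the frame of case_floor between 0.01 and 0.027 m and x of unit3_mid in the frame of case_floor between -0.09 and 0.09 m and y of unit3_mid in the frame of case_floor between -0.12 and 0.12 m and z of unit3_mid in the frame of case_floor between 0.01 and 0.027 m and x of unit4_mid in the frame of case_floor between -0.09 and 0.09 m and y of unit4_mid in the frame of case_floor between -0.12 and 0.12 m and z of unit4_mid in the frame of case_floor between 0.01 and 0.027 m and x of unit5_mid in the frame of case_floor between -0.09 and 0.09 m and y of unit5_mid in the frame of case_floor between -0.12 and 0.12 m and z of unit5_mid in the frame of case_floor between 0.01 and 0.027 m and value of joint lid above 0.3 rad), for 0.2 s.
2. the lid is down on its seal (value of joint lid below 0.06 rad), for 0.2 s.
3. the bail's crossbar lies behind the keeper's lip (x of bail_bar in the frame of keeper between -0.006 and 0.01 m and z of bail_bar in the frame of keeper between -0.006 and 0.005 m), for 0.1 s.
4. the lever is down and the lid tight (value of joint lid below 0.012 rad and value of joint lever below 0.12 rad), for 0.2 s.
At the end, for the whole second after the job is handed in: Every bearing unit lies flat on the foam (0.2 rad, middle 10 to 27 mm above it), the bail's crossbar lies behind the keeper's lip, lever within 0.12 rad of fully down, lid within 0.012 rad of tight; other things moved less than 40 mm (all of step 3 and all of step 4 and x of unit1_mid in the frame of case_floor between -0.09 and 0.09 m and y of unit1_mid in the frame of case_floor between -0.12 and 0.12 m and z of unit1_mid in the frame of case_floor between 0.01 and 0.027 m and angle between the z axis of each of unit1_mid, unit2_mid, unit3_mid, unit4_mid, unit5_mid and the z axis of case_floor, either way round below 0.2 rad and x of unit2_mid in the frame of case_floor between -0.09 and 0.09 m and y of unit2_mid in the frame of case_floor between -0.12 and 0.12 m and z of unit2_mid in the frame of case_floor between 0.01 and 0.027 m and x of unit3_mid in the frame of case_floor between -0.09 and 0.09 m and y of unit3_mid in the frame of case_floor between -0.12 and 0.12 m and z of unit3_mid in the frame of case_floor between 0.01 and 0.027 m and x of unit4_mid in the frame of case_floor between -0.09 and 0.09 m and y of unit4_mid in the frame of case_floor between -0.12 and 0.12 m and z of unit4_mid in the frame of case_floor between 0.01 and 0.027 m and x of unit5_mid in the frame of case_floor between -0.09 and 0.09 m and y of unit5_mid in the frame of case_floor between -0.12 and 0.12 m and z of unit5_mid in the frame of case_floor between 0.01 and 0.027 m); the robot touches nothing.
It fails at once if another thing on the bench is moved by more than 40 mm (distance of any of tape, carton, carton2, spanner, driver, spray, mug from where it was at the start of the episode above 0.04 m).
Of unit1, unit2, unit3, unit4, unit5 only 3 to 5 are there at a start; the rules pass over those that are not, and their reading is None.
At some moment in a run one of unit1, unit2, unit3, unit4, unit5 may be knocked a few centimetres aside while the robot is not near it.
Once in a run the grip may slacken for a moment while it holds something.
It also fails if it takes over 208 s, if anything falls off the work surface, if the arm or the gripper's body presses on something with over 40 N, if the wrist force passes 120 N, or if a joint passes its speed limit or range.

## Robot

A 7-joint arm with a two-finger parallel gripper is mounted at the origin on the work surface. World frame = base frame: x ahead of the robot, y to its left, z up, the work surface at z = 0. Lengths are in m, angles in rad, forces in N, time in s.
With the tool pointing down it reaches from about 0.35 to 0.9 m from the base axis. Payload 8.1 kg.
Tool frame: the origin (TCP) lies midway between the tips of the shut fingers; the grasp point (between the pads) lies 19 mm behind it; z points along the fingers, y is the direction in which the jaws open and shut (so a half turn about z gives the same grasp; the last joint's range is limited). The gripper opens to 92 mm and grips with 3 to 60 N. Pads are 19 mm wide; open, the fingers measure 130 mm over their backs; the gripper's body (75 mm by 190 mm) begins 47 mm behind the grasp point.
Start: joints at [-1.343, 0.434, 0.025, 1.573, -0.012, 1.134, -0.075], TCP at [0.203, 0.591, 0.227] pointing down, gripper open.
Joint ranges: [-2.62, 2.62], [-0.44, 2.09], [-1.27, 1.32], [0.08, 2.57], [-1.32, 4.46], [0.12, 2], [-2.74, 2.74]. Speed limits (rad/s): [2.22, 2.22, 3.01, 3.01, 3.14, 3.14, 3.14].

## Interface

Orientations are given as a rotation vector (axis times angle).
In Python, from cell import monitor, get_image, get_calibration, workorder, look_for, masks_of gives the robot as it stands.
- The arm moves only by the shell command python3 -m crank 'ROWS' [FORCE]. ROWS is JSON, a list of rows, each a list of 3 entries, a list of its own where there are three numbers: the shift along the tool's x, y, z in cm, then the turn about the tool's z in degrees, then the closure in counts, from 0 (fully open) to 255 (shut). A call has 1 to 5 rows; each row shifts and turns the commanded pose from where the row before left it, along the tool's axes as they then stand; what a row does not reach is not made up. A row lasts 1/10 s, in which the tool goes at most 50 mm and 8.59 degrees, less where a joint would pass 70% of its speed; a pose out of reach is approached as far as the arm can. A call with a gripper value outside its range is refused whole. The fingers move at their own pace and stop on an object; FORCE is the grip in N (left out, the last holds). Time passes only in rows, so rows that do not move let the fingers close. It gives the time, the measured TCP pose, the force and the opening at its end, in the units of the state.
- monitor.observe(): the state, without advancing time (a new reading comes with each control period).
- get_image(name): name is "scene" or "top"; returns (picture, depth): 400x640x3 uint8, red, green, blue; 400x640 float32, m along the optical axis (not along the pixel's ray), 0 where there is no reading.
- get_calibration(name): a dict with "fx", "fy", "cx", "cy" (pixels), "R" (3x3) and "t" (3): a world point X has camera coordinates R X + t. Camera axes: x right, y down, z forward; pixel columns grow to the right and rows downward; lengths in m; the calibration is good to about 2 mm. A picture is of the moment at which its call begins. get_calibration takes no time and is no camera call.
- workorder.sign_off(): hands the job in, once; it reports no verdict.
Trained networks look in the newest picture that a camera, given by its name, has taken for a name from the list of things; names that differ only in an ending like _2 or _b are one class to them, and where a whole thing is asked for, a point or a joint stands for the part that bears it (a point fixed in the world has none). Each returns a list of dicts, best first, with "score" (0 to 1); they miss things now and then, are a little off and sometimes report something else, mostly with a low value. They report only what shows in the picture. A call takes as long as a camera call. They do not tell look-alikes from the thing itself.
- look_for(label, camera): "location" ([x, y, z] in m, in world coordinates, good to about 4 mm: the middle of the surface that is visible of it).
- masks_of(label, camera): "region" (400x640 bool, what is visible of it).
The state is a dict: "clock": time; "joints": joint angles; "dq": joint speeds; "joint_efforts": joint torques, N m; "position": TCP position; "ee_rot": TCP orientation; "force": force on the tool from outside, world axes, zero at the start; "ft_torque": the same for the moment, N m; "width": opening from 0.0 (shut) to 1.0 (fully open).
Only numpy, scipy, OpenCV 4.12 (cv2) and the standard library are available. Lean on these libraries where they do the work, as an engineer would, in place of code of your own. Each camera call takes 0.05 s, during which the arm holds its last target.

## Working session

There is one attempt and no reset: what is moved stays moved. The work goes in short steps, Python scripts to look and compute and a shell command to move; the robot and the scene stay as the last step left them, time stands still between calls to the robot, and variables do not carry over. Pictures are saved under pics/ and viewed, and the job is handed in when it is done.

```bash
ls; mkdir -p pics; python3 - <<'E'
from cell import monitor, get_image, get_calibration
import cv2
s=monitor.observe(); print(s)
for n in ("scene","top"):
    im,d=get_image(n); cv2.imwrite(f"pics/{n}0.png",im[:,:,::-1]); c=get_calibration(n); print(n,c)
E
```

```text
pics
{'clock': 0.0, 'joints': array([-1.34260793,  0.43521929,  0.0249607 ,  1.57411356, -0.01157852,
        1.13397425, -0.07510754]), 'dq': array([ 9.66360964e-04,  9.41729793e-04, -9.94827924e-04,  1.28027062e-04,
        2.09570656e-05, -6.88425429e-04,  7.70067521e-05]), 'joint_efforts': array([ 3.77755214e-04, -6.67834926e+01,  9.85152237e-01, -3.14468694e+01,
       -6.05250383e-02,  4.24234977e-02,  1.73832527e-04]), 'position': array([0.20288097, 0.59061284, 0.22594075]), 'ee_rot': array([-5.17307184e-01, -3.09860413e+00,  2.46062571e-03]), 'force': array([ 0.04907094, -0.21831261,  0.38109076]), 'ft_torque': array([ 0.0238871 ,  0.02283188, -0.01288803]), 'width': 0.9984853329053968}
scene {'fx': 443.8989643047464, 'fy': 443.8989643047464, 'cx': 325.42081975623057, 'cy': 204.8040548591075, 'R': array([[-0.38693283,  0.92209184,  0.005443  ],
       [ 0.55407676,  0.23721471, -0.79795246],
       [-0.73707661, -0.30573816, -0.60269581]]), 't': array([ 0.22077769, -0.19787602,  1.72707494])}
top {'fx': 379.11392950540306, 'fy': 379.11392950540306, 'cx': 317.3782887158644, 'cy': 203.87360753495867, 'R': array([[ 1.92171763e-02, -9.99815248e-01, -4.12573681e-04],
       [-9.98847600e-01, -1.91804228e-02, -4.39952593e-02],
       [ 4.39792177e-02,  1.25756289e-03, -9.99031655e-01]]), 't': array([-0.02514723,  0.52923036,  1.04945912])}
```

View pics/scene0.png

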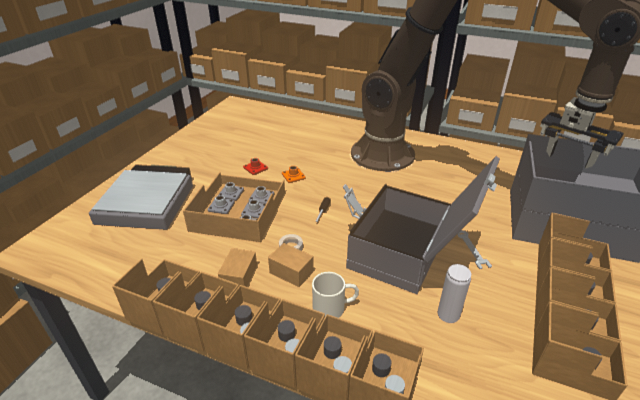

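View pics/top0.png

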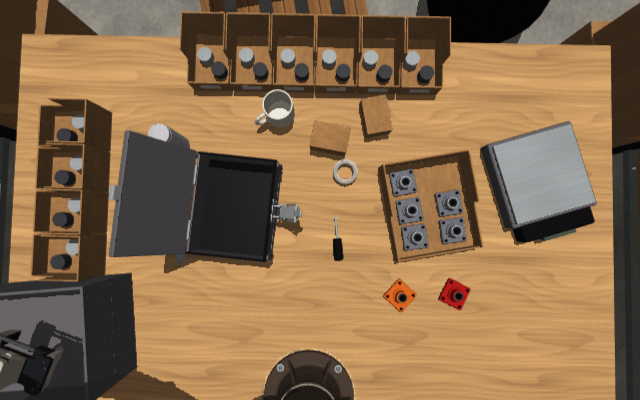

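Top view: five grey units in the bin at about (403..453, 180..238). The orange and red look-alikes are outside it, at (400,295) and (455,293). The case is centred near (236,208), with its lid open to the left and its latch at (288,212). Next I'll measure.

```bash
cat > h.py <<'E'
import numpy as np, cv2
from cell import monitor, get_image, get_calibration, look_for, masks_of
from scipy.spatial.transform import Rotation as Ro
def cloud(n):
    im,d=get_image(n); c=get_calibration(n)
    v,u=np.mgrid[:400,:640]
    P=np.stack([(u-c['cx'])/c['fx']*d,(v-c['cy'])/c['fy']*d,d],-1)
    W=(P-c['t'])@c['R']; W[d==0]=np.nan
    return im,W
def proj(n,X):
    c=get_calibration(n); p=c['R']@np.asarray(X)+c['t']
    return p[:2]/p[2]*[c['fx'],c['fy']]+[c['cx'],c['cy']]
def st():
    s=monitor.observe(); R=Ro.from_rotvec(s['ee_rot']).as_matrix()
    yaw=np.degrees(np.arctan2(R[1,1],R[0,1]))
    return s,R,yaw
def goto(x,y,z,jaw=None):
    """print shift in tool axes (cm) to world target, and turn to bring jaw axis to angle jaw (deg, mod 180)"""
    s,R,yaw=st()
    d=R.T@(np.array([x,y,z])-s['position'])*100
    t=None
    if jaw is not None:
        t=(jaw-yaw+90)%180-90
        t=-t  # tool z down
    print('t%.1f'%s['clock'],'at',s['position'].round(4),'yaw',round(yaw,1),'shift',d.round(2),'turn',None if t is None else round(t,2),'w',round(s['width'],3),'F',s['force'].round(1), 'q',s['joints'].round(2))
E
python3 - <<'E'
from h import *
np.set_printoptions(precision=4,suppress=True)
im,W=cloud('top'); np.save('W_top.npy',W)
im2,W2=cloud('scene'); np.save('W_scene.npy',W2)
for l in ['unit1_mid','lid','lever','bail','case_floor','bin_in','lever_tip','bail_bar','bail_tab','keeper','lid_edge','lid_hinge','lever_hinge']:
  for c in ['top','scene']:
    try: r=look_for(l,c)
    except Exception as e: r=[];print(l,c,e)
    for k in r[:9]: print(l,c,np.array(k['location']).round(4),round(k['score'],2))
goto(0,0,0,0)
print(Ro.from_rotvec(st()[0]['ee_rot']).as_matrix())
E
```

```text
unit1_mid top [ 0.2823 -0.244   0.0113] 0.76
unit1_mid top [ 0.4611 -0.3858  0.0145] 0.74
unit1_mid top [ 0.2945 -0.3963  0.0095] 0.65
unit1_mid scene [ 0.473  -0.3828  0.0161] 0.76
unit1_mid scene [ 0.294  -0.2371  0.0114] 0.7
unit1_mid scene [ 0.2974 -0.3914  0.0128] 0.66
unit1_mid scene [ 0.7315 -0.0353  0.0577] 0.59
unit1_mid scene [0.5083 0.0343 0.1541] 0.19
lid top [0.5295 0.3509 0.2386] 0.94
lid scene [0.5634 0.3562 0.2477] 0.67
lever top [0.5037 0.0535 0.1327] 0.55
lever scene [0.509  0.0564 0.1393] 0.75
lever scene [ 0.7824 -0.1631  0.0522] 0.17
bail scene [ 0.5486 -0.3714  0.0173] 0.52
case_floor top [0.5184 0.3046 0.1299] 0.92
case_floor top [ 0.6208 -0.0875  0.0285] 0.45
case_floor scene [0.5293 0.2249 0.0867] 0.71
bin_in top [ 0.5545 -0.3457  0.004 ] 0.66
bin_in scene [ 0.589  -0.3235  0.0332] 0.58
lever_tip top [0.6927 0.3622 0.1493] 0.66
lever_tip top [0.5016 0.0552 0.1294] 0.65
lever_tip scene [0.5075 0.0518 0.1319] 0.86
lever_tip scene [0.5699 0.3549 0.2443] 0.49
lever_tip scene [0.782  0.1021 0.0624] 0.28
bail_bar scene [0.5091 0.038  0.1528] 0.55
bail_tab top [0.49
[... 153 characters left out ...]
top [0.4997 0.0369 0.1594] 0.51
keeper scene [0.5736 0.354  0.2447] 0.8
lid_edge top [0.5319 0.3534 0.2345] 0.63
lid_edge scene [0.5679 0.3563 0.2476] 0.73
lid_hinge top [0.526  0.3517 0.2375] 0.95
lid_hinge top [ 0.6221 -0.0873  0.0257] 0.5
lid_hinge scene [0.5705 0.3531 0.2461] 0.71
lever_hinge top [0.5187 0.3002 0.1329] 0.81
lever_hinge top [0.5244 0.3556 0.2383] 0.41
lever_hinge scene [0.5306 0.2222 0.0837] 0.85
lever_hinge scene [0.7075 0.3739 0.1028] 0.54
t1.5 at [0.203  0.5911 0.2267] yaw 71.0 shift [ -0.   -62.5   22.67] turn 71.04 w 0.998 F [ 0.5  0.  -1. ] q [-1.34  0.43  0.03  1.57 -0.01  1.13 -0.08]
[[-0.9458  0.3249  0.    ]
 [ 0.3249  0.9458  0.    ]
 [-0.      0.0001 -1.    ]]
```

```bash
python3 - <<'E'
from h import *
np.set_printoptions(precision=4,suppress=True)
W=np.load('W_top.npy'); im=cv2.imread('pics/top0.png')
a=cv2.resize(im[145:265,370:500],None,fx=4,fy=4,interpolation=cv2.INTER_CUBIC)
b=cv2.resize(im[125:270,100:310],None,fx=3.5,fy=3.5,interpolation=cv2.INTER_CUBIC)
cv2.imwrite('pics/bin1.png',a); cv2.imwrite('pics/case1.png',b)
i2=cv2.imread('pics/scene0.png')
cv2.imwrite('pics/case_s1.png',cv2.resize(i2[150:300,320:510],None,fx=4,fy=4,interpolation=cv2.INTER_CUBIC))
# bosses
x,y,z=W[...,0],W[...,1],W[...,2]
m=((z>0.036)&(z<0.048)).astype(np.uint8); m[:, :385]=0; m[:,475:]=0; m[:165]=0; m[260:]=0
n,L,S,C=cv2.connectedComponentsWithStats(m)
for i in range(1,n):
    if S[i][4]>15:
        q=W[L==i]; print(S[i],q.mean(0),(q[:,:2].max(0)+q[:,:2].min(0))/2, np.ptp(q,axis=0))
# case rim
m=(z>0.113)&(z<0.124)&(x>0.35)&(x<0.7)&(y>0.03)&(y<0.35)
q=W[m][:,:2].astype(np.float32); r=cv2.minAreaRect(q); print('rim',r)
m=(z>0.03)&(z<0.042)&(x>0.37)&(x<0.7)&(y>0.1)&(y<0.33)
q=W[m]; print('floor',cv2.minAreaRect(q[:,:2].astype(np.float32)),q[:,2].mean())
m=(np.isfinite(z))&(z>0.16)&(x>0.38)&(x<0.68)&(y>0.3)&(y<0.48)
q=W[m]; c=q.mean(0); u,s,v=np.linalg.svd(q-c,full_matrices=False); print('lid',c,v,s)
print(q.min(0),q.max(0))
E
```

```text
[464 165  11  54  99] [ 0.572  -0.4285  0.0422] [ 0.5704 -0.4283] [0.1446 0.0277 0.0117]
[400 176  12  11 105] [ 0.5953 -0.2526  0.0436] [ 0.5953 -0.2533] [0.0274 0.0304 0.0102]
[447 197  12  11 109] [ 0.5407 -0.3809  0.0434] [ 0.5404 -0.3826] [0.0277 0.0305 0.0118]
[406 204  12  12 113] [ 0.5178 -0.2706  0.0433] [ 0.5179 -0.2709] [0.0301 0.0311 0.0115]
[450 225  13  11 114] [ 0.4649 -0.3918  0.0434] [ 0.4646 -0.3927] [0.0274 0.0317 0.0103]
[411 231  13  12 114] [ 0.4448 -0.2858  0.0433] [ 0.4449 -0.2872] [0.0298 0.0317 0.0118]
[400 246  75  14 129] [ 0.4013 -0.344   0.0407] [ 0.4025 -0.3425] [0.0391 0.2005 0.0098]
rim ((0.514171838760376, 0.1795184314250946), (0.2525704503059387, 0.2602287232875824), 85.03022003173828)
floor ((0.5120714902877808, 0.1959996372461319), (0.20158511400222778, 0.2570306360721588), 85.00926208496094) 0.037594505556053585
lid [0.5287 0.3555 0.2459] [[-0.996   0.0891  0.0033]
 [ 0.0407  0.4222  0.9056]
 [-0.0793 -0.9021  0.4241]] [6.5034 4.3254 0.1829]
[0.3978 0.3048 0.1601] [0.6611 0.4042 0.3247]
```

```bash
python3 - <<'E'
from h import *
W=np.load('W_top.npy')
z=W[...,2]
np.set_printoptions(linewidth=250)
print((z[198:226:1,268:304:1]*1000).round(0))
E
```

```text
[[ 38.  38. 134. ...  -1.   7.   3.]
 [ 40. 134. 133. ...   3.   3.   7.]
 [ 38. 136. 132. ...  -1.   5.  -1.]
 ...
 [133. 129. 108. ...   4.   1.   2.]
 [129. 124. 105. ...  -0.   4.   3.]
 [133. 123. 103. ...  -0.   2.  -2.]]
```

View pics/bin1.png

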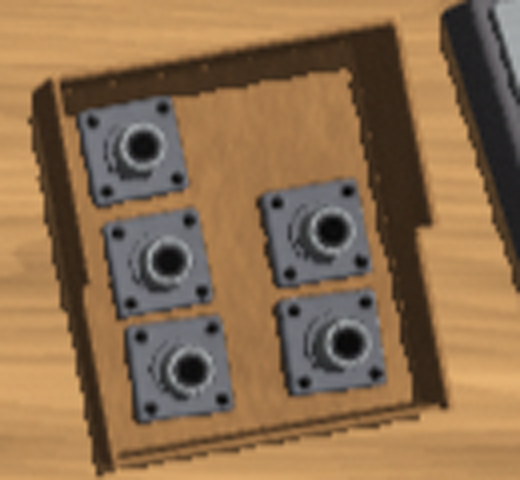

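View pics/case1.png

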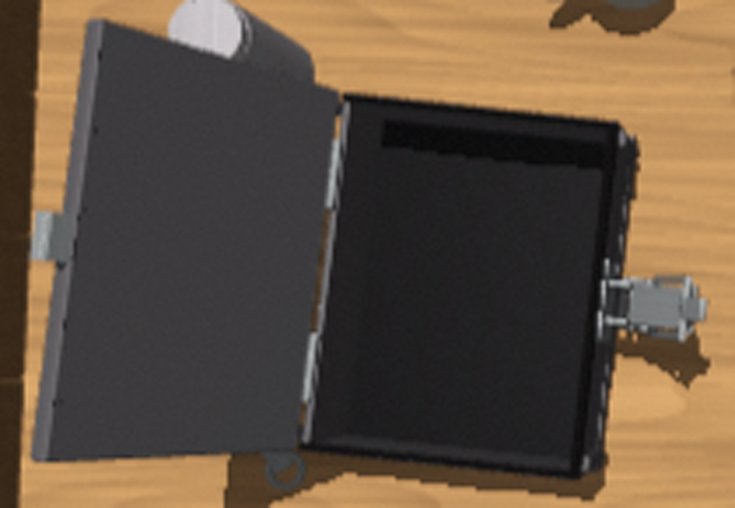

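View pics/case_s1.png

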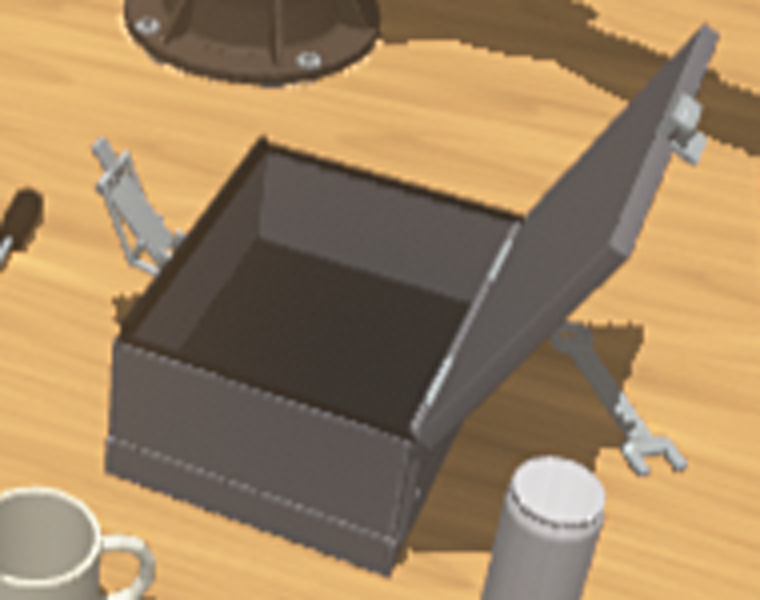

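```bash
python3 - <<'E'
from h import *
np.set_printoptions(precision=4,suppress=True,linewidth=200)
W=np.load('W_top.npy'); W2=np.load('W_scene.npy')
a=np.radians(85); ex=np.array([np.cos(a),np.sin(a)]); ey=np.array([-np.sin(a),np.cos(a)])
for nm,w in (('top',W),('scene',W2)):
    w=w.reshape(-1,3); w=w[np.isfinite(w[:,2])]
    X=w[:,:2]@ex; Y=w[:,:2]@ey; z=w[:,2]
    m=(z>.112)&(z<.126)&(X>.0)&(X<.36)&(Y<-.3)&(Y>-.7)
    print(nm,'rim X hist'); h,e=np.histogram(X[m],np.arange(.06,.36,.004)); print([(round(b,3),int(c)) for b,c in zip(e,h) if c>3])
    m2=m&(X>.1)&(X<.3); h,e=np.histogram(Y[m2],np.arange(-.68,-.3,.004)); print([(round(b,3),int(c)) for b,c in zip(e,h) if c>3])
x,y,z=W[...,0],W[...,1],W[...,2]
# flanges
for c in [(.5953,-.2533),(.5404,-.3826),(.5179,-.2709),(.4646,-.3927),(.4449,-.2872)]:
    m=(z>.012)&(z<.028)&(np.hypot(x-c[0],y-c[1])<.052)
    print(c,m.sum(),cv2.minAreaRect(W[m][:,:2].astype(np.float32)))
for l in ['spray','spanner','mug','driver','carton','tape']:
    im,w=None,None
    r=masks_of(l,'top')
    if r:
        q=W[r[0]['region']]; q=q[np.isfinite(q[:,2])]; print(l,r[0]['score'],np.percentile(q,[3,50,97],axis=0))
E
```

```text
top rim X hist
[(np.float64(0.096), 4), (np.float64(0.104), 13), (np.float64(0.108), 26), (np.float64(0.112), 14), (np.float64(0.116), 7), (np.float64(0.14), 38), (np.float64(0.144), 76), (np.float64(0.148), 5), (np.float64(0.152), 9), (np.float64(0.156), 5), (np.float64(0.16), 6), (np.float64(0.164), 6), (np.float64(0.172), 7), (np.float64(0.176), 7), (np.float64(0.18), 6), (np.float64(0.188), 5), (np.float64(0.196), 8), (np.float64(0.2), 6), (np.float64(0.204), 5), (np.float64(0.212), 4), (np.float64(0.216), 5), (np.float64(0.22), 4), (np.float64(0.224), 9), (np.float64(0.232), 5), (np.float64(0.236), 5), (np.float64(0.24), 7), (np.float64(0.244), 9), (np.float64(0.248), 6), (np.float64(0.252), 5), (np.float64(0.26), 6), (np.float64(0.264), 10), (np.float64(0.268), 4), (np.float64(0.272), 7), (np.float64(0.276), 4), (np.float64(0.28), 4), (np.float64(0.284), 10), (np.float64(0.288), 6), (np.float64(0.292), 5), (np.float64(0.296), 8), (np.float64(0.3), 6), (np.float64(0.304), 4), (np.float64(0.308), 7), (np.float64(0.312), 9), (np.float64(0.316), 6), (np.float64(0.32), 5), (np.float
[... 3017 characters left out ...]
46, -0.3927) 510 ((0.4642537832260132, -0.39241284132003784), (0.10198132693767548, 0.06795305013656616), 9.172937393188477)
(0.4449, -0.2872) 539 ((0.44471412897109985, -0.2868937849998474), (0.10330438613891602, 0.06863279640674591), 7.560384273529053)
spray 0.79 [[0.6749 0.3502 0.0182]
 [0.6917 0.3577 0.1484]
 [0.7098 0.398  0.1545]]
mug 0.77 [[0.7478 0.0589 0.0041]
 [0.792  0.1013 0.0374]
 [0.823  0.1448 0.0921]]
driver 0.53 [[ 0.3813 -0.0852  0.016 ]
 [ 0.4087 -0.0716  0.025 ]
 [ 0.4361 -0.0606  0.0294]]
carton 0.97 [[ 0.6724 -0.0912  0.0173]
 [ 0.7053 -0.0448  0.0613]
 [ 0.744   0.0005  0.0651]]
tape 0.77 [[ 0.5909 -0.1182  0.0035]
 [ 0.624  -0.0866  0.0253]
 [ 0.6547 -0.0587  0.0286]]
```

```bash
python3 -m crank '[[[0,0,-5],8,100],[[0,0,-5],8,100],[[0,0,-5],8,100],[[0,0,0],8,100],[[0,0,0],8,100]]' 25; python3 -m crank '[[[0,0,0],8,100],[[0,0,0],8,100],[[0,0,0],4,100]]'; python3 -c "
from h import *
goto(.4449,-.2865,.40,9)"
```

```text
clock: 2.3
position: [0.2033, 0.5918, 0.3789]
ee_rot: [-1.553, -2.73, -0.006]
force: [-0.5, 0.8, -1.7]
width: 0.628
clock: 2.6
position: [0.2029, 0.5911, 0.3767]
ee_rot: [2.004, 2.42, 0.0]
force: [-0.3, -0.0, -0.4]
width: 0.612
t2.6 at [0.2029 0.5911 0.3767] yaw 10.7 shift [-90.73   7.42  -2.33] turn 1.74 w 0.612 F [-0.3 -0.  -0.4] q [-1.49  0.36  0.25  1.33 -0.09  1.46 -1.06]
```

```bash
M='python3 -m crank'; python3 -m crank '[[[-4.8,0.4,0],0,100],[[-4.8,0.4,0],0,100],[[-4.8,0.4,0],0,100],[[-4.8,0.4,0],0,100],[[-4.8,0.4,0],0,100]]' >/dev/null; python3 -m crank '[[[-4.8,0.4,0],0,100],[[-4.8,0.4,0],0,100],[[-4.8,0.4,0],0,100],[[-4.8,0.4,0],0,100],[[-4.8,0.4,0],0,100]]' ; python3 -m crank '[[[-4.8,0.4,0],0,100],[[-4.8,0.4,0],0,100],[[-4.8,0.4,0],0,100],[[-4.8,0.4,0],0,100],[[-4.8,0.4,0],0,100]]'; python3 -c "
from h import *
goto(.4449,-.2865,.40,9)"
```

```text
clock: 3.6
position: [0.3344, 0.1256, 0.3769]
ee_rot: [-1.997, -2.424, -0.002]
force: [0.7, -0.2, 0.6]
width: 0.602
clock: 4.1
position: [0.3998, -0.1065, 0.3768]
ee_rot: [-1.998, -2.424, -0.003]
force: [1.0, 1.0, 0.1]
width: 0.607
t4.1 at [ 0.3998 -0.1065  0.3768] yaw 11.0 shift [-18.53   0.99  -2.34] turn 2.02 w 0.607 F [1.  1.  0.1] q [-1.07 -0.2   1.04  1.84  0.18  1.41  0.13]
```

```bash
python3 -m crank '[[[-4.6,0.3,0],1,100],[[-4.6,0.3,0],1,100],[[-4.6,0.2,0],0,100]]'; python3 -c "
from h import *
goto(.4449,-.2865,.40,9)"
```

```text
clock: 4.4
position: [0.4243, -0.204, 0.3792]
ee_rot: [-2.026, -2.394, -0.004]
force: [0.2, 2.1, 1.7]
width: 0.605
t4.4 at [ 0.4243 -0.204   0.3792] yaw 9.5 shift [-8.47  0.66 -2.13] turn 0.53 w 0.605 F [0.2 2.1 1.7] q [-0.8   0.11  1.3   1.73 -0.11  1.39  0.69]
```

```bash
python3 -m crank '[[[-4.2,0.3,0],0,100],[[-4.2,0.3,0],0,100],[[0,0,0],0,100]]'; python3 -c "
from h import *
im,W=cloud('top'); cv2.imwrite('pics/top2.png',im[:,:,::-1])
np.save('W_top.npy',W); goto(.4449,-.2865,.40,9)"
```

```text
clock: 4.7
position: [0.4368, -0.2771, 0.3793]
ee_rot: [-2.046, -2.378, 0.008]
force: [-0.0, 0.6, 0.0]
width: 0.608
t4.8 at [ 0.4372 -0.2743  0.3793] yaw 8.7 shift [-1.32  0.56 -2.07] turn -0.26 w 0.609 F [-0.6  0.7  0.2] q [-0.48  0.28  1.24  1.63 -0.26  1.43  0.94]
```

View pics/top2.png

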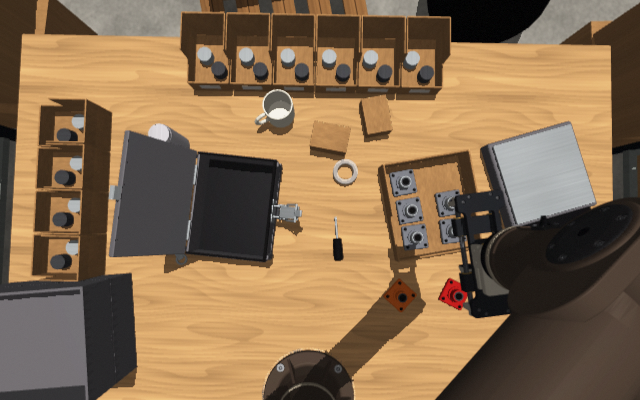

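```bash
python3 -m crank '[[[-0.4,0.2,5],0,100],[[-0.4,0.2,5],0,100],[[-0.4,0.2,5],0,100],[[0,0,5],0,100],[[0,0,5],0,100]]'; python3 -c "
from h import *
goto(.4449,-.2868,.0235,9)"
```

```text
clock: 5.25
position: [0.4463, -0.2784, 0.1287]
ee_rot: [-2.029, -2.392, -0.0]
force: [1.4, 1.5, -0.6]
width: 0.609
t5.2 at [ 0.4463 -0.2784  0.1287] yaw 9.4 shift [-0.85 -0.24 10.52] turn 0.39 w 0.609 F [ 1.4  1.5 -0.6] q [-0.23  0.54  0.99  1.98 -0.57  0.93  1.22]
```

```bash
python3 -m crank '[[[-0.4,-0.2,3],0,110],[[-0.4,0,2],0,110],[[0,0,0],0,110]]'; python3 -c "
from h import *
goto(.4449,-.2868,.0235,9)"
```

```text
clock: 5.55
position: [0.4441, -0.2861, 0.0785]
ee_rot: [-2.027, -2.388, 0.002]
force: [0.1, 0.7, -0.6]
width: 0.569
t5.5 at [ 0.4441 -0.2861  0.0785] yaw 9.3 shift [-0.11  0.11  5.49] turn 0.34 w 0.569 F [ 0.1  0.7 -0.6] q [-0.15  0.61  0.91  2.01 -0.65  0.84  1.29]
```

```bash
python3 -m crank '[[[-0.1,0.1,2],0,110],[[0,0,2],0,110],[[0,0,1.4],0,110],[[0,0,0],0,110]]'; python3 -m crank '[[[0,0,0],0,255],[[0,0,0],0,255],[[0,0,0],0,255],[[0,0,0],0,255]]' 30; python3 -c "
from h import *
goto(.4449,-.2868,.0235,9)
im,W=cloud('scene'); cv2.imwrite('pics/s3.png',cv2.resize(im[100:300,150:350,::-1],None,fx=3,fy=3))"
```

```text
clock: 5.95
position: [0.4457, -0.2878, 0.0258]
ee_rot: [-2.029, -2.389, 0.001]
force: [0.2, -0.6, 1.8]
width: 0.572
clock: 6.35
position: [0.4455, -0.2895, 0.0269]
ee_rot: [-2.033, -2.389, 0.001]
force: [-3.9, 0.8, 8.0]
width: 0.34
t6.3 at [ 0.4455 -0.2895  0.0269] yaw 9.2 shift [ 0.28 -0.01  0.34] turn 0.21 w 0.34 F [-3.9  0.8  8. ] q [-0.08  0.68  0.82  2.04 -0.74  0.75  1.37]
```

View pics/s3.png

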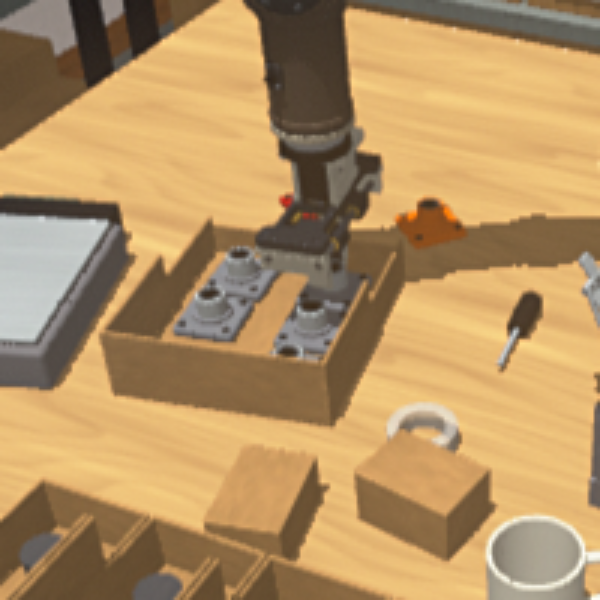

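```bash
python3 -m crank '[[[0,0,-3],0,255],[[0,0,-4],0,255],[[0,0,-5],0,255],[[0,0,-5],0,255],[[0,0,-4],0,255]]'; python3 -c "
from h import *
c=np.array([.5169,.2002]);a=np.radians(85);ex=np.array([np.cos(a),np.sin(a)]);ey=np.array([-np.sin(a),np.cos(a)])
for u in(.045,-.045):
  for v in (-.08,0,.08): print(u,v,(c+ex*u+ey*v).round(4))
goto(*(c+ex*.045+ey*.08),.24,-5)"
```

```text
clock: 6.9
position: [0.4462, -0.29, 0.2387]
ee_rot: [-2.034, -2.388, 0.001]
force: [1.7, -0.5, -4.0]
width: 0.34
0.045 -0.08 [0.6005 0.2381]
0.045 0 [0.5208 0.245 ]
0.045 0.08 [0.4411 0.252 ]
-0.045 -0.08 [0.5927 0.1484]
-0.045 0 [0.513  0.1554]
-0.045 0.08 [0.4333 0.1623]
t6.9 at [ 0.4462 -0.29    0.2387] yaw 9.2 shift [5.359e+01 8.140e+00 1.000e-02] turn 14.17 w 0.34 F [ 1.7 -0.5 -4. ] q [-0.31  0.43  1.12  1.83 -0.42  1.15  1.11]
```

```bash
python3 -m crank '[[[4.8,0.7,-0.2],0,255],[[4.8,0.7,0],0,255],[[4.8,0.7,0],0,255],[[4.8,0.7,0],0,255],[[4.8,0.7,0],0,255]]'; python3 -m crank '[[[4.8,0.7,0],0,255],[[4.8,0.7,0],0,255],[[4.8,0.7,0],0,255],[[4.8,0.7,0],0,255],[[0,0,0],7,255]]' ; python3 -c "
from h import *
goto(.4411,.2520,.24,-5)"
```

```text
clock: 7.4
position: [0.4418, -0.0453, 0.2386]
ee_rot: [-2.032, -2.387, 0.001]
force: [1.1, -0.2, -3.8]
width: 0.341
clock: 7.9
position: [0.4384, 0.1541, 0.2389]
ee_rot: [-2.162, -2.269, 0.002]
force: [1.0, -0.3, -4.2]
width: 0.341
t7.9 at [0.4384 0.1541 0.2389] yaw 2.8 shift [ 9.77  0.74 -0.07] turn 7.75 w 0.341 F [ 1.  -0.3 -4.2] q [-1.42  0.29  1.24  1.98 -0.32  1.09  0.01]
```

```bash
python3 -m crank '[[[4.9,0.4,0],0,255],[[4.9,0.4,0],0,255],[[0,0,0],7.7,255],[[0,0,2],0,255]]' ; python3 -c "
from h import *
goto(.4411,.2520,.06,-5)"
```

```text
clock: 8.3
position: [0.4445, 0.247, 0.2206]
ee_rot: [-2.323, -2.108, -0.001]
force: [0.4, -0.9, -4.6]
width: 0.34
t8.3 at [0.4445 0.247  0.2206] yaw -5.6 shift [ 0.41 -0.34 16.06] turn -0.55 w 0.34 F [ 0.4 -0.9 -4.6] q [-1.47  0.43  1.2   1.92 -0.46  1.1  -0.18]
```

```bash
python3 -m crank '[[[0.4,-0.3,5],0,255],[[0,0,5],0,255],[[0,0,3],0,255],[[0,0,0],0,255]]' ; python3 -c "
from h import *
goto(.4411,.2520,.06,-5)"
```

```text
clock: 8.7
position: [0.4375, 0.2483, 0.0868]
ee_rot: [-2.321, -2.108, 0.014]
force: [-0.2, -0.4, -3.0]
width: 0.342
t8.7 at [0.4375 0.2483 0.0868] yaw -5.5 shift [0.41 0.35 2.68] turn -0.51 w 0.342 F [-0.2 -0.4 -3. ] q [-1.3   0.59  0.99  2.07 -0.67  0.85 -0.01]
```

```bash
python3 -m crank '[[[0.3,0.3,1.5],0,255],[[0,0,1],0,255],[[0,0,0],0,255],[[0,0,0],0,255]]' ; python3 -c "
from h import *
goto(.4411,.2520,.06,-5)
im,W=cloud('scene'); cv2.imwrite('pics/s4.png',cv2.resize(im[100:300,320:520,::-1],None,fx=3,fy=3))"
```

```text
clock: 9.1
position: [0.4439, 0.2526, 0.0656]
ee_rot: [-2.321, -2.109, 0.001]
force: [-0.3, -0.1, -3.7]
width: 0.339
t9.1 at [0.4439 0.2526 0.0656] yaw -5.5 shift [-0.09 -0.27  0.56] turn -0.48 w 0.339 F [-0.3 -0.1 -3.7] q [-1.27  0.63  0.94  2.07 -0.72  0.81  0.02]
```

View pics/s4.png

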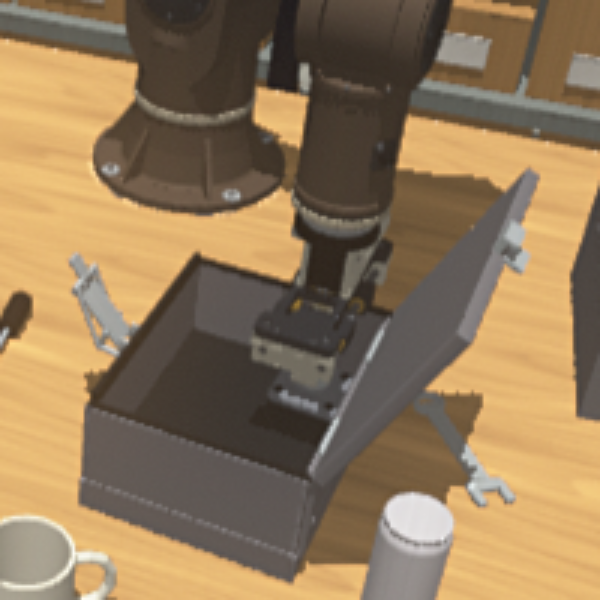

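```bash
python3 -m crank '[[[-0.1,-0.2,0.5],0,255],[[0,0,0.2],0,255],[[0,0,0],0,255]]' ; python3 -c "
from h import *
goto(.4411,.2520,.058,-5)"
```

```text
clock: 9.45
position: [0.4413, 0.2517, 0.0588]
ee_rot: [-2.32, -2.108, 0.002]
force: [-4.5, -1.3, 12.6]
width: 0.341
t9.4 at [0.4413 0.2517 0.0588] yaw -5.5 shift [ 0.03 -0.02  0.08] turn -0.5 w 0.341 F [-4.5 -1.3 12.6] q [-1.26  0.63  0.93  2.08 -0.74  0.8   0.04]
```

```bash
python3 -m crank '[[[0,0,-0.1],0,120],[[0,0,0],0,120],[[0,0,0],0,120]]' ; python3 -m crank '[[[0,0,-3],0,120],[[0,0,-5],0,120],[[0,0,-5],0,120],[[0,0,-5],0,120],[[0,0,0],0,120]]';python3 -c "
from h import *
goto(.5179,-.2705,.24,11)
im,W=cloud('top'); np.save('W_top.npy',W); cv2.imwrite('pics/t5.png',im[:,:,::-1])
im,W=cloud('scene'); cv2.imwrite('pics/s5.png',cv2.resize(im[100:300,320:520,::-1],None,fx=3,fy=3))"
```

```text
clock: 9.75
position: [0.4416, 0.2518, 0.0591]
ee_rot: [-2.321, -2.109, 0.002]
force: [-0.1, -0.5, -0.0]
width: 0.518
clock: 10.25
position: [0.4457, 0.2516, 0.2444]
ee_rot: [-2.322, -2.109, -0.011]
force: [-0.2, -1.0, -1.2]
width: 0.526
t10.2 at [0.4457 0.2516 0.2444] yaw -5.5 shift [-5.128e+01  1.220e+01  4.000e-02] turn -16.5 w 0.526 F [-0.2 -1.  -1.2] q [-1.5   0.41  1.22  1.88 -0.43  1.15 -0.21]
```

View pics/s5.png

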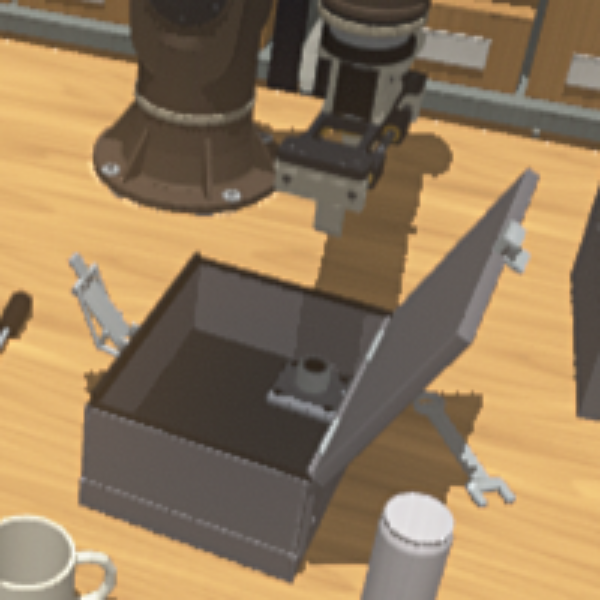

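View pics/t5.png

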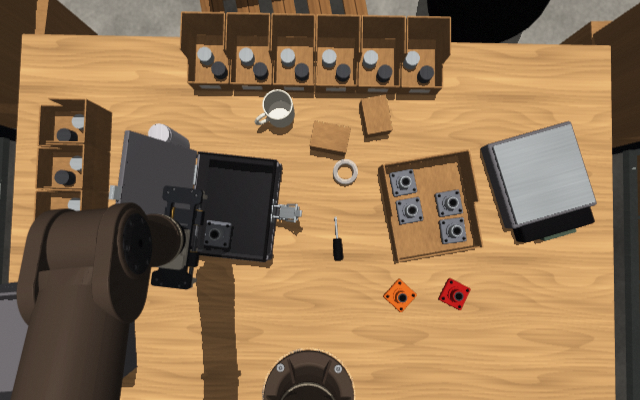

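```bash
cat >> h.py <<'E'
def bosses():
    im,W=cloud('top'); x,y,z=W[...,0],W[...,1],W[...,2]
    m=((z>0.036)&(z<0.048)).astype(np.uint8); m[:, :385]=0; m[:,475:]=0; m[:165]=0; m[260:]=0
    n,L,S,C=cv2.connectedComponentsWithStats(m)
    for i in range(1,n):
        if 60<S[i][4]<130:
            q=W[L==i]; b=(q[:,:2].max(0)+q[:,:2].min(0))/2
            if np.ptp(q[:,:2],axis=0).max()>.04: continue
            f=(z>.012)&(z<.028)&(np.hypot(x-b[0],y-b[1])<.052)
            print(b.round(4), q[:,2].mean().round(4), 'flange', [np.round(k,3) for k in cv2.minAreaRect(W[f][:,:2].astype(np.float32))])
E
python3 -m crank '[[[-4.8,1.1,0],0,120],[[-4.8,1.1,0],0,120],[[-4.8,1.1,0],0,120],[[-4.8,1.1,0],0,120],[[-4.8,1.1,0],0,120]]'; python3 -m crank '[[[-4.8,1.1,0],0,120],[[-4.8,1.1,0],0,120],[[-4.8,1.1,0],0,120],[[0,0,0],-8.2,120],[[0,0,0],-8.2,120]]' ; python3 -c "
from h import *
bosses()
goto(.5179,-.2707,.24,11)"
```

```text
clock: 10.85
position: [0.4731, 0.0055, 0.2369]
ee_rot: [-2.319, -2.109, 0.005]
force: [1.0, -0.3, 0.5]
width: 0.531
clock: 11.35
position: [0.4919, -0.1419, 0.236]
ee_rot: [-1.995, -2.417, 0.005]
force: [-0.7, 0.6, -0.4]
width: 0.531
t11.4 at [ 0.492  -0.1408  0.2362] yaw 11.6 shift [-13.24  -0.07  -0.44] turn 0.56 w 0.526 F [-0.8 -0.7 -0.5] q [-0.6   0.35  1.03  1.88 -0.34  1.11  0.77]
```

```bash
python3 -m crank '[[[-4.4,0,0],0,120],[[-4.4,0,0],0,120],[[-4.4,0,0],0,120],[[0,0,0],0,120]]' ; python3 -c "
from h import *
bosses()
goto(.5179,-.2707,.024,11)
im,W=cloud('top'); cv2.imwrite('pics/t6.png',im[:,:,::-1])
im,W=cloud('scene'); cv2.imwrite('pics/s6.png',cv2.resize(im[100:300,150:350,::-1],None,fx=3,fy=3))"
```

```text
clock: 11.8
position: [0.5165, -0.2757, 0.2361]
ee_rot: [-2.01, -2.408, 0.007]
force: [0.3, -1.2, 0.4]
width: 0.528
[ 0.5952 -0.2535] 0.0431 flange [array([ 0.595, -0.253]), array([0.103, 0.068]), np.float64(11.949)]
[ 0.5179 -0.2707] 0.0437 flange [array([ 0.526, -0.27 ]), array([0.085, 0.069]), np.float64(10.553)]
t11.8 at [ 0.5168 -0.2724  0.2357] yaw 10.5 shift [ 0.08  0.29 21.17] turn -0.54 w 0.528 F [ 0.2  0.4 -0.2] q [-0.25  0.49  0.97  1.71 -0.43  1.18  1.01]
```

View pics/s6.png

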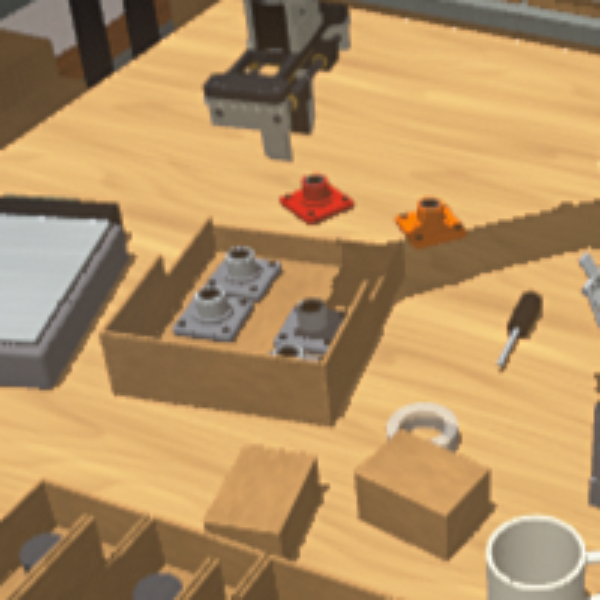

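View pics/t6.png

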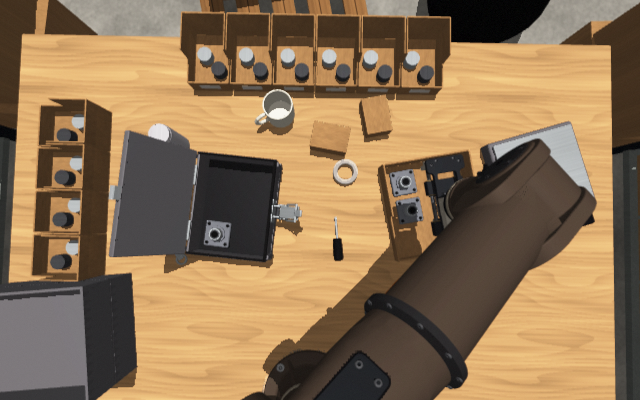

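```bash
python3 -m crank '[[[0.1,0.3,5],0,120],[[0,0,5],0,120],[[0,0,4],0,120],[[0,0,0],0,120]]' ; python3 -c "
from h import *
goto(.5179,-.2707,.024,11)"
```

```text
clock: 12.35
position: [0.5176, -0.2626, 0.0922]
ee_rot: [-1.988, -2.413, 0.004]
force: [-0.4, -0.2, -0.1]
width: 0.527
t12.3 at [ 0.5176 -0.2626  0.0922] yaw 11.0 shift [-0.86 -0.05  6.82] turn 0.03 w 0.527 F [-0.4 -0.2 -0.1] q [-0.17  0.64  0.83  1.86 -0.59  0.92  1.14]
```

```bash
python3 -m crank '[[[-0.8,0,1.5],0,120],[[0,0,1],0,120],[[0,0,0],0,120]]' ; python3 -c "
from h import *
goto(.5179,-.2707,.024,11)"
```

```text
clock: 12.65
position: [0.5219, -0.2751, 0.0722]
ee_rot: [-1.997, -2.418, 0.001]
force: [-0.3, 0.2, -0.4]
width: 0.534
t12.7 at [ 0.5219 -0.2751  0.0722] yaw 10.9 shift [ 0.49 -0.29  4.82] turn -0.09 w 0.534 F [-0.3  0.2 -0.4] q [-0.13  0.67  0.81  1.86 -0.62  0.88  1.17]
```

```bash
python3 -m crank '[[[0.3,-0.2,1],0,120],[[0,0,0],0,120],[[0,0,0],0,120]]' ; python3 -c "
from h import *
goto(.5179,-.2707,.024,11)"
```

```text
clock: 12.95
position: [0.5191, -0.2722, 0.0623]
ee_rot: [-1.996, -2.418, 0.001]
force: [-0.1, -0.6, -1.0]
width: 0.529
t12.9 at [ 0.5191 -0.2722  0.0623] yaw 10.9 shift [ 0.15 -0.07  3.84] turn -0.07 w 0.529 F [-0.1 -0.6 -1. ] q [-0.13  0.68  0.8   1.88 -0.63  0.86  1.18]
```

```bash
python3 -m crank '[[[0.1,0,2],0,120],[[0,0,1.7],0,120],[[0,0,0],0,120],[[0,0,0],0,255],[[0,0,0],0,255]]' ; python3 -m crank '[[[0,0,0],0,255],[[0,0,0],0,255],[[0,0,0],0,255]]' 30;  python3 -c "
from h import *
goto(.5208,.245,.24,-5)"
```

```text
clock: 13.45
position: [0.519, -0.2718, 0.0257]
ee_rot: [-1.997, -2.419, 0.002]
force: [-3.4, -1.2, 1.3]
width: 0.405
clock: 13.75
position: [0.5188, -0.2717, 0.0257]
ee_rot: [-1.997, -2.419, 0.001]
force: [-2.2, -0.9, 5.8]
width: 0.343
t13.8 at [ 0.5188 -0.2717  0.0257] yaw 10.9 shift [ 50.77   9.89 -21.3 ] turn 15.91 w 0.343 F [-2.2 -0.9  5.8] q [-0.1   0.72  0.75  1.9  -0.68  0.79  1.22]
```

```bash
python3 -m crank '[[[0,0,-3],0,255],[[0,0,-5],0,255],[[0,0,-5],0,255],[[0,0,-5],0,255],[[0,0,-4],0,255]]';  python3 -m crank '[[[4.8,0.9,0],0,255],[[4.8,0.9,0],0,255],[[4.8,0.9,0],0,255],[[4.8,0.9,0],0,255],[[4.8,0.9,0],0,255]]';  python3 -m crank '[[[4.8,0.9,0],0,255],[[4.8,0.9,0],0,255],[[4.8,0.9,0],0,255],[[0,0,0],8,255],[[0,0,0],8,255]]';python3 -c "
from h import *
goto(.5208,.245,.24,-5)"
```

```text
clock: 14.25
position: [0.5198, -0.272, 0.2477]
ee_rot: [-1.997, -2.419, 0.001]
force: [0.8, 0.1, -4.0]
width: 0.338
clock: 14.75
position: [0.5179, -0.0255, 0.2457]
ee_rot: [-1.996, -2.418, 0.001]
force: [1.7, -0.0, -3.8]
width: 0.34
clock: 15.25
position: [0.517, 0.1212, 0.2458]
ee_rot: [-2.314, -2.115, 0.004]
force: [1.0, -1.1, -3.4]
width: 0.337
t15.2 at [0.517  0.1212 0.2458] yaw -5.1 shift [12.36 -0.73  0.62] turn -0.13 w 0.337 F [ 1.  -1.1 -3.4] q [-1.13  0.42  1.12  1.83 -0.41  1.16  0.05]
```

```bash
python3 -m crank '[[[4.2,-0.2,0],0,255],[[4.1,-0.2,0],0,255],[[4.1,-0.2,0],0,255],[[0,0,4],0,255],[[0,0,4],0,255]]';  python3 -m crank '[[[0,0,4],0,255],[[0,0,3],0,255],[[0,0,0],0,255],[[0,0,0],0,255]]';python3 -c "
from h import *
goto(.5208,.245,.062,-5)"
```

```text
clock: 15.75
position: [0.5223, 0.2454, 0.1656]
ee_rot: [-2.309, -2.122, 0.0]
force: [0.3, -0.5, -4.4]
width: 0.34
clock: 16.15
position: [0.5221, 0.243, 0.0971]
ee_rot: [-2.314, -2.117, 0.004]
force: [0.4, 0.2, -3.0]
width: 0.338
t16.1 at [0.5221 0.243  0.0971] yaw -5.1 shift [ 0.18 -0.12  3.51] turn -0.1 w 0.338 F [ 0.4  0.2 -3. ] q [-1.14  0.66  0.93  1.89 -0.66  0.94  0.02]
```

```bash
python3 -m crank '[[[0.2,-0.1,2],0,255],[[0,0,1],0,255],[[0,0,0.5],0,255],[[0,0,0],0,255],[[0,0,0],0,255]]';python3 -c "
from h import *
goto(.5208,.245,.060,-5)"
```

```text
clock: 16.65
position: [0.5216, 0.2454, 0.0625]
ee_rot: [-2.314, -2.117, 0.001]
force: [0.1, -0.7, -3.6]
width: 0.341
t16.6 at [0.5216 0.2454 0.0625] yaw -5.1 shift [-0.05 -0.07  0.25] turn -0.09 w 0.341 F [ 0.1 -0.7 -3.6] q [-1.11  0.7   0.89  1.91 -0.71  0.88  0.06]
```

```bash
python3 -m crank '[[[0,0,0.3],0,255],[[0,0,0],0,255],[[0,0,0],0,120],[[0,0,0],0,120],[[0,0,0],0,120]]'; python3 -m crank '[[[0,0,-3],0,120],[[0,0,-5],0,120],[[0,0,-5],0,120],[[0,0,-5],0,120],[[0,0,0],0,120]]'; python3 -c "
from h import *
goto(.5953,-.2535,.24,12)"
```

```text
clock: 17.15
position: [0.5213, 0.2455, 0.0589]
ee_rot: [-2.314, -2.117, 0.002]
force: [-0.1, 0.1, 0.2]
width: 0.516
clock: 17.65
position: [0.5254, 0.2448, 0.245]
ee_rot: [-2.316, -2.118, -0.012]
force: [0.3, 0.2, -0.4]
width: 0.531
t17.6 at [0.5254 0.2448 0.245 ] yaw -5.1 shift [-49.01  11.41   0.16] turn -17.12 w 0.531 F [ 0.3  0.2 -0.4] q [-1.25  0.51  1.09  1.72 -0.49  1.21 -0.12]
```

```bash
python3 -m crank '[[[-4.9,1.1,0],0,120],[[-4.9,1.1,0],0,120],[[-4.9,1.1,0],0,120],[[-4.9,1.1,0],0,120],[[-4.9,1.1,0],0,120]]'; python3 -m crank '[[[-4.9,1.1,0],0,120],[[0,0,0],-8.5,120],[[0,0,0],-8.5,120],[[0,0,0],0,120]]' ; python3 -c "
from h import *
bosses()
goto(.5953,-.2535,.24,12)
im,W=cloud('top'); cv2.imwrite('pics/t7.png',im[:,:,::-1])"
```

```text
clock: 18.15
position: [0.5547, -0.0047, 0.2377]
ee_rot: [-2.313, -2.118, 0.002]
force: [0.0, -0.2, 0.5]
width: 0.53
clock: 18.55
position: [0.5613, -0.0532, 0.2375]
ee_rot: [-1.974, -2.437, 0.001]
force: [0.4, 0.2, 0.4]
width: 0.527
[ 0.5951 -0.2529] 0.0438 flange [array([ 0.603, -0.251]), array([0.084, 0.067]), np.float64(12.038)]
[ 0.5405 -0.382 ] 0.0433 flange [array([ 0.533, -0.392]), array([0.085, 0.087]), np.float64(10.74)]
[ 0.4646 -0.3927] 0.0435 flange [array([ 0.465, -0.394]), array([0.103, 0.075]), np.float64(17.614)]
t18.6 at [ 0.5613 -0.0526  0.2375] yaw 11.7 shift [-20.36  -0.76  -0.34] turn -0.27 w 0.534 F [ 0.6 -0.   0.2] q [-0.67  0.44  0.97  1.76 -0.4   1.16  0.62]
```

View pics/t7.png

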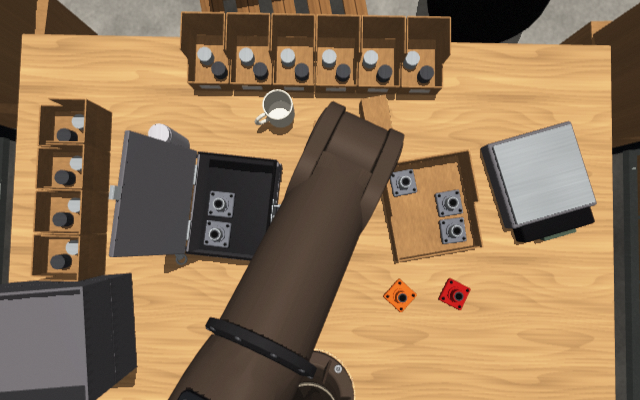

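Two units now lie in the case at (219,203) and (216,233). Unit 3 is next.

```bash
python3 -m crank '[[[-4,-0.1,0],0,120],[[-4,-0.1,0],0,120],[[-4,-0.1,0],0,120],[[-4,-0.1,0],0,120],[[-4,-0.1,0],0,120]]'; python3 -m crank '[[[0,0,3],0,120],[[0,0,4],0,120],[[0,0,4],0,120],[[0,0,3],0,120],[[0,0,0],0,120]]' ; python3 -c "
from h import *
goto(.5953,-.2533,.024,12)"
```

```text
clock: 19.15
position: [0.5984, -0.2499, 0.2364]
ee_rot: [-1.978, -2.433, 0.002]
force: [0.5, 0.4, 1.2]
width: 0.527
clock: 19.65
position: [0.595, -0.2465, 0.0925]
ee_rot: [-1.973, -2.428, 0.006]
force: [-0.5, 0.4, -0.9]
width: 0.53
t19.6 at [ 0.595  -0.2465  0.0925] yaw 11.8 shift [-0.72 -0.03  6.84] turn -0.2 w 0.53 F [-0.5  0.4 -0.9] q [-0.18  0.72  0.8   1.7  -0.6   1.    1.04]
```

```bash
python3 -m crank '[[[-0.2,0,2],0,120],[[0,0,1],0,120],[[0,0,0],0,120],[[0,0,0],0,120]]' ; python3 -c "
from h import *
goto(.5953,-.2533,.024,12)"
```

```text
clock: 20.05
position: [0.598, -0.2508, 0.0679]
ee_rot: [-1.976, -2.436, 0.001]
force: [-1.0, -0.0, 0.9]
width: 0.533
t20.1 at [ 0.598  -0.2508  0.0679] yaw 11.9 shift [-0.2  -0.3   4.39] turn -0.1 w 0.533 F [-1.  -0.   0.9] q [-0.16  0.75  0.78  1.71 -0.63  0.95  1.07]
```

```bash
python3 -m crank '[[[-0.2,-0.2,2],0,120],[[0,0,2],0,120],[[0,0,0.2],0,120],[[0,0,0],0,255],[[0,0,0],0,255]]' ; python3 -m crank '[[[0,0,0],0,255],[[0,0,0],0,255],[[0,0,0],0,255]]' 30;  python3 -c "
from h import *
goto(.5927,.1484,.24,-5)"
```

```text
clock: 20.55
position: [0.5964, -0.2534, 0.0263]
ee_rot: [-1.976, -2.437, 0.001]
force: [0.0, -0.4, 0.4]
width: 0.404
clock: 20.85
position: [0.5961, -0.2535, 0.0261]
ee_rot: [-1.976, -2.436, 0.001]
force: [-2.8, -0.2, 7.5]
width: 0.343
t20.9 at [ 0.5961 -0.2535  0.0261] yaw 11.9 shift [ 39.46   7.9  -21.29] turn 16.91 w 0.343 F [-2.8 -0.2  7.5] q [-0.13  0.8   0.73  1.74 -0.67  0.88  1.11]
```

```bash
python3 -m crank '[[[0,0,-3],0,255],[[0,0,-5],0,255],[[0,0,-5],0,255],[[0,0,-5],0,255],[[0,0,-4],0,255]]';  python3 -m crank '[[[4.8,0.9,0],0,255],[[4.8,0.9,0],0,255],[[4.8,0.9,0],0,255],[[4.8,0.9,0],0,255],[[4.8,0.9,0],0,255]]';  python3 -m crank '[[[4.8,0.9,0],0,255],[[4.8,0.9,0],0,255],[[4.8,0.9,0],0,255],[[0,0,0],8.5,255],[[0,0,0],8.4,255]]';python3 -c "
from h import *
goto(.5927,.1484,.24,-5)"
```

```text
clock: 21.35
position: [0.5968, -0.2538, 0.248]
ee_rot: [-1.977, -2.437, 0.0]
force: [1.0, -0.0, -3.8]
width: 0.34
clock: 21.85
position: [0.5906, -0.0073, 0.2457]
ee_rot: [-1.975, -2.435, 0.001]
force: [1.1, 0.4, -3.7]
width: 0.342
clock: 22.35
position: [0.5872, 0.1397, 0.2457]
ee_rot: [-2.313, -2.117, 0.003]
force: [-0.1, -0.9, -3.2]
width: 0.335
t22.4 at [0.5872 0.1397 0.2457] yaw -5.1 shift [0.91 0.47 0.57] turn -0.06 w 0.335 F [-0.1 -0.9 -3.2] q [-0.98  0.54  1.04  1.65 -0.5   1.24  0.08]
```

```bash
python3 -m crank '[[[0.9,0.4,3],0,255],[[0,0,4],0,255],[[0,0,4],0,255],[[0,0,4],0,255],[[0,0,0],0,255]]';  python3 -c "
from h import *
goto(.5927,.1484,.062,-5)"
```

```text
clock: 22.85
position: [0.588, 0.1463, 0.0915]
ee_rot: [-2.308, -2.116, 0.014]
force: [-0.8, -0.1, -3.6]
width: 0.338
t22.9 at [0.588  0.1463 0.0915] yaw -5.0 shift [0.25 0.49 2.94] turn 0.03 w 0.338 F [-0.8 -0.1 -3.6] q [-0.9   0.7   0.9   1.8  -0.66  0.98  0.2 ]
```

```bash
python3 -m crank '[[[0.1,0.2,1.5],0,255],[[0,0,1],0,255],[[0,0,0.2],0,255],[[0,0,0],0,255],[[0,0,0],0,255]]';python3 -c "
from h import *
goto(.5927,.1484,.060,-5)"
```

```text
clock: 23.35
position: [0.5944, 0.147, 0.0699]
ee_rot: [-2.312, -2.119, 0.001]
force: [-0.1, 0.2, -2.9]
width: 0.339
t23.4 at [0.5944 0.147  0.0699] yaw -5.0 shift [ 0.12 -0.18  0.99] turn 0.02 w 0.339 F [-0.1  0.2 -2.9] q [-0.88  0.73  0.87  1.81 -0.69  0.94  0.22]
```

```bash
python3 -m crank '[[[0,-0.1,1],0,255],[[0,0,0.1],0,255],[[0,0,0],0,255],[[0,0,0],0,120],[[0,0,0],0,120]]'; python3 -m crank '[[[0,0,0],0,120],[[0,0,-3],0,120],[[0,0,-5],0,120],[[0,0,-5],0,120],[[0,0,-5],0,120]]'; python3 -c "
from h import *
goto(.5405,-.3822,.24,11)"
```

```text
clock: 23.85
position: [0.592, 0.1474, 0.0588]
ee_rot: [-2.31, -2.118, 0.003]
force: [-32.4, 2.3, 35.7]
width: 0.465
clock: 24.35
position: [0.5935, 0.1464, 0.24]
ee_rot: [-2.312, -2.119, 0.002]
force: [1.5, 0.8, -0.3]
width: 0.53
t24.4 at [0.5935 0.1464 0.24  ] yaw -5.0 shift [-53.12  -0.68  -0.13] turn -16.0 w 0.53 F [ 1.5  0.8 -0.3] q [-0.98  0.56  1.03  1.64 -0.51  1.24  0.08]
```

```bash
python3 -m crank '[[[-4.9,0,0],0,120],[[-4.9,0,0],0,120],[[-4.9,0,0],0,120],[[-4.9,0,0],0,120],[[0,0,0],-8,120]]' ; python3 -c "
from h import *
bosses()
goto(.5405,-.3822,.24,11)
im,W=cloud('top'); cv2.imwrite('pics/t8.png',im[:,:,::-1])
im,W=cloud('scene'); cv2.imwrite('pics/s8.png',cv2.resize(im[100:300,320:520,::-1],None,fx=3,fy=3))"
```

```text
clock: 24.85
position: [0.5752, -0.0573, 0.2386]
ee_rot: [-2.172, -2.267, 0.003]
force: [0.1, -0.2, 0.1]
width: 0.529
[ 0.5404 -0.3809] 0.0433 flange [array([ 0.532, -0.384]), array([0.086, 0.068]), np.float64(10.626)]
[ 0.4646 -0.3933] 0.0434 flange [array([ 0.464, -0.393]), array([0.102, 0.067]), np.float64(8.981)]
t24.9 at [ 0.576  -0.0535  0.2384] yaw 3.3 shift [-32.6   -5.46  -0.21] turn -7.67 w 0.528 F [ 0.2  1.2 -0.6] q [-0.67  0.48  1.    1.72 -0.44  1.18  0.51]
```

View pics/t8.png

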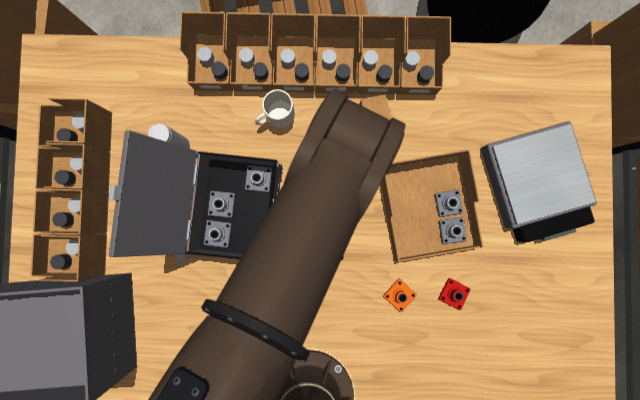

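View pics/s8.png

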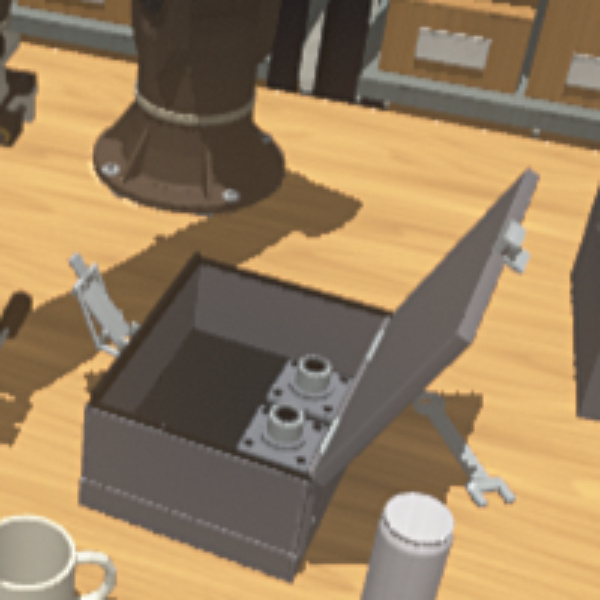

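```bash
python3 -m crank '[[[-4.6,-0.8,0],0,120],[[-4.6,-0.8,0],0,120],[[-4.6,-0.8,0],0,120],[[-4.6,-0.8,0],0,120],[[-4.6,-0.8,0],0,120]]';python3 -m crank '[[[-4.6,-0.8,0],0,120],[[-4.6,-0.8,0],0,120],[[0,0,0],-7.7,120],[[0,0,0],0,120]]'; python3 -c "
from h import *
goto(.5404,-.3818,.024,11)"
```

```text
clock: 25.5
position: [0.5498, -0.2801, 0.2366]
ee_rot: [-2.158, -2.275, 0.001]
force: [0.5, -0.1, 0.7]
width: 0.531
clock: 25.9
position: [0.5381, -0.3734, 0.2363]
ee_rot: [-2.002, -2.413, 0.001]
force: [0.8, 1.3, -0.1]
width: 0.531
t25.9 at [ 0.5381 -0.3734  0.2363] yaw 10.7 shift [-0.96  0.17 21.22] turn -0.34 w 0.531 F [ 0.8  1.3 -0.1] q [-0.    0.59  0.88  1.52 -0.47  1.26  1.13]
```

```bash
python3 -m crank '[[[-0.8,0.1,3],0,120],[[0,0,4],0,120],[[0,0,4],0,120],[[0,0,4],0,120],[[0,0,0],0,120]]'; python3 -m crank '[[[0,0,1],0,120],[[0,0,0],0,120]]';  python3 -c "
from h import *
goto(.5404,-.3818,.024,11)"
```

```text
clock: 26.4
position: [0.5388, -0.3748, 0.0813]
ee_rot: [-1.996, -2.406, 0.001]
force: [-1.2, 0.8, 1.2]
width: 0.532
clock: 26.6
position: [0.5405, -0.3799, 0.0775]
ee_rot: [-2.001, -2.415, 0.001]
force: [-0.4, -0.4, 0.1]
width: 0.53
t26.6 at [ 0.5405 -0.3799  0.0775] yaw 10.7 shift [-0.2  -0.03  5.35] turn -0.29 w 0.53 F [-0.4 -0.4  0.1] q [ 0.07  0.75  0.77  1.67 -0.61  0.98  1.24]
```

```bash
python3 -m crank '[[[-0.1,0,2],0,120],[[0,0,2],0,120],[[0,0,1],0,120],[[0,0,0],0,120]]'; python3 -c "
from h import *
goto(.5404,-.3818,.024,11)"
```

```text
clock: 27.0
position: [0.5396, -0.3809, 0.0268]
ee_rot: [-2.001, -2.414, 0.001]
force: [-1.1, -0.4, -0.5]
width: 0.527
t27.0 at [ 0.5396 -0.3809  0.0268] yaw 10.7 shift [-0.11  0.07  0.28] turn -0.29 w 0.527 F [-1.1 -0.4 -0.5] q [ 0.09  0.81  0.72  1.7  -0.66  0.9   1.28]
```

```bash
python3 -m crank '[[[0,0,0.1],0,255],[[0,0,0],0,255],[[0,0,0],0,255],[[0,0,0],0,255],[[0,0,0],0,255]]' 30; python3 -m crank '[[[0,0,-3],0,255],[[0,0,-5],0,255],[[0,0,-5],0,255],[[0,0,-5],0,255],[[0,0,-4],0,255]]'; python3 -c "
from h import *
goto(.513,.1534,.24,-5)"
```

```text
clock: 27.5
position: [0.5397, -0.3817, 0.0268]
ee_rot: [-2.002, -2.416, 0.001]
force: [-0.6, 1.1, 6.1]
width: 0.341
clock: 28.0
position: [0.5403, -0.3821, 0.2486]
ee_rot: [-2.002, -2.415, 0.001]
force: [0.4, -0.7, -4.6]
width: 0.335
t28.0 at [ 0.5403 -0.3821  0.2486] yaw 10.7 shift [53.12  7.26  0.99] turn 15.69 w 0.335 F [ 0.4 -0.7 -4.6] q [ 0.01  0.6   0.89  1.49 -0.47  1.29  1.13]
```

```bash
python3 -m crank '[[[4.8,0.66,0],0,255],[[4.8,0.66,0],0,255],[[4.8,0.66,0],0,255],[[4.8,0.66,0],0,255],[[4.8,0.66,0],0,255]]';  python3 -m crank '[[[4.8,0.66,0],0,255],[[4.8,0.66,0],0,255],[[4.8,0.66,0],0,255],[[4.8,0.66,0],0,255],[[4.8,0.66,0],0,255]]';  python3 -m crank '[[[4.8,0.66,0],0,255],[[0,0,0],8,255],[[0,0,0],7.7,255],[[0,0,0],0,255]]'; python3 -c "
from h import *
goto(.513,.1554,.062,-5)"
```

```text
clock: 28.5
position: [0.5274, -0.1379, 0.2462]
ee_rot: [-2.0, -2.414, 0.001]
force: [0.1, 0.4, -3.3]
width: 0.336
clock: 29.0
position: [0.5151, 0.104, 0.2473]
ee_rot: [-2.0, -2.414, 0.001]
force: [1.0, -1.2, -2.7]
width: 0.337
clock: 29.4
position: [0.513, 0.1508, 0.2471]
ee_rot: [-2.313, -2.117, 0.004]
force: [0.3, 0.4, -3.3]
width: 0.34
t29.4 at [0.513  0.1508 0.2471] yaw -5.1 shift [ 0.43  0.07 18.51] turn -0.07 w 0.34 F [ 0.3  0.4 -3.3] q [-1.14  0.4   1.06  1.81 -0.38  1.16 -0.05]
```

```bash
python3 -m crank '[[[0.3,0.1,4],0,255],[[0,0,4],0,255],[[0,0,4],0,255],[[0,0,3],0,255],[[0,0,0],0,255]]';  python3 -m crank '[[[0,0,1],0,255],[[0,0,0],0,255],[[0,0,0],0,255]]'; python3 -c "
from h import *
goto(.513,.1554,.062,-5)"
```

```text
clock: 29.9
position: [0.5112, 0.1529, 0.0943]
ee_rot: [-2.307, -2.12, 0.012]
force: [-0.0, 0.0, -3.1]
width: 0.335
clock: 30.2
position: [0.5149, 0.1539, 0.0886]
ee_rot: [-2.311, -2.12, -0.0]
force: [-0.1, 0.0, -2.9]
width: 0.338
t30.2 at [0.5149 0.1539 0.0886] yaw -4.9 shift [ 0.12 -0.19  2.66] turn 0.06 w 0.338 F [-0.1  0.  -2.9] q [-0.98  0.59  0.87  1.99 -0.61  0.85  0.14]
```

```bash
python3 -m crank '[[[0.1,-0.2,1.5],0,255],[[0,0,1],0,255],[[0,0,0],0,255],[[0,0,0],0,255]]';   python3 -c "
from h import *
goto(.513,.1554,.062,-5)"
```

```text
clock: 30.6
position: [0.5122, 0.155, 0.0628]
ee_rot: [-2.312, -2.119, 0.002]
force: [-0.4, 0.5, -2.8]
width: 0.345
t30.6 at [0.5122 0.155  0.0628] yaw -5.0 shift [0.05 0.07 0.08] turn 0.02 w 0.345 F [-0.4  0.5 -2.8] q [-0.96  0.62  0.83  2.01 -0.65  0.8   0.17]
```

```bash
python3 -m crank '[[[0,0,0.3],0,255],[[0,0,0],0,255],[[0,0,0],0,125],[[0,0,0],0,125],[[0,0,0],0,125]]'; python3 -m crank '[[[0,0,-3],0,120],[[0,0,-5],0,120],[[0,0,-5],0,120],[[0,0,-5],0,120],[[0,0,0],0,120]]'; python3 -c "
from h import *
goto(.4646,-.393,.24,9)
im,W=cloud('scene'); cv2.imwrite('pics/s9.png',cv2.resize(im[100:300,320:520,::-1],None,fx=3,fy=3))"
```

```text
clock: 31.1
position: [0.5124, 0.1551, 0.0598]
ee_rot: [-2.312, -2.119, 0.002]
force: [0.1, -0.8, -0.2]
width: 0.502
clock: 31.6
position: [0.5164, 0.1543, 0.2455]
ee_rot: [-2.315, -2.12, -0.012]
force: [-0.2, -1.4, -0.5]
width: 0.527
t31.6 at [0.5164 0.1543 0.2455] yaw -5.0 shift [-54.97  -0.38   0.16] turn -14.02 w 0.527 F [-0.2 -1.4 -0.5] q [-1.14  0.4   1.06  1.82 -0.39  1.15 -0.04]
```

View pics/s9.png

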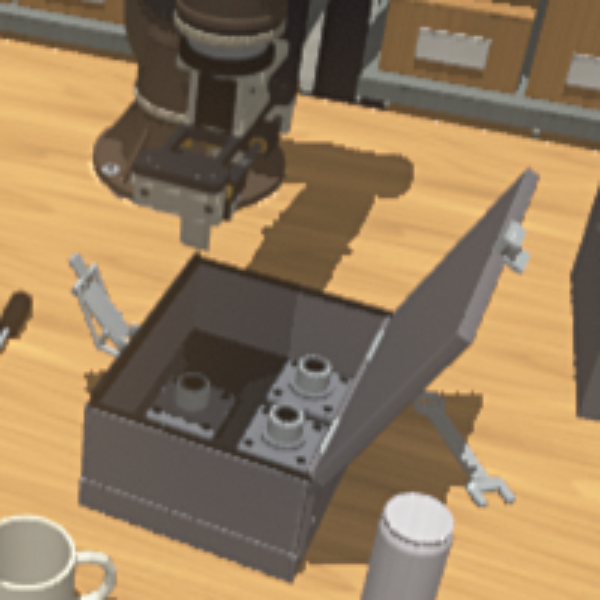

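```bash
python3 -m crank '[[[-4.8,0,0],0,120],[[-4.8,0,0],0,120],[[-4.8,0,0],0,120],[[-4.8,0,0],0,120],[[-4.8,0,0],0,120]]' ;python3 -m crank '[[[-4.8,0,0],0,120],[[-4.8,0,0],0,120],[[0,0,0],-7,120],[[0,0,0],-7,120],[[0,0,0],0,120]]' ; python3 -c "
from h import *
bosses()
goto(.4646,-.393,.24,9)"
```

```text
clock: 32.15
position: [0.491, -0.086, 0.238]
ee_rot: [-2.31, -2.119, 0.003]
force: [0.8, -0.2, 0.9]
width: 0.528
clock: 32.65
position: [0.483, -0.1805, 0.2378]
ee_rot: [-2.034, -2.385, 0.002]
force: [-0.4, 0.3, 1.3]
width: 0.528
t32.7 at [ 0.4832 -0.1801  0.2379] yaw 8.9 shift [-20.75  -5.12  -0.28] turn -0.14 w 0.532 F [ 0.5  0.4 -0.4] q [-0.48  0.34  0.99  1.87 -0.32  1.11  0.78]
```

```bash
python3 -m crank '[[[-4.15,-1,0],0,120],[[-4.15,-1,0],0,120],[[-4.15,-1,0],0,120],[[-4.15,-1,0],0,120],[[-4.15,-1,0],0,120]]' ;python3 -m crank '[[[0,0,0],0,120],[[0,0,0],0,120]]' ; python3 -c "
from h import *
bosses()
goto(.4646,-.393,.024,9)
im,W=cloud('top'); cv2.imwrite('pics/t10.png',im[:,:,::-1])
im,W=cloud('scene'); cv2.imwrite('pics/s10.png',cv2.resize(im[100:300,150:350,::-1],None,fx=3,fy=3))"
```

```text
clock: 33.2
position: [0.467, -0.3937, 0.2373]
ee_rot: [-2.038, -2.382, 0.001]
force: [0.2, 1.3, 0.3]
width: 0.528
clock: 33.4
position: [0.4662, -0.3936, 0.2373]
ee_rot: [-2.041, -2.379, 0.003]
force: [0.1, 0.3, -0.3]
width: 0.53
[ 0.4647 -0.3928] 0.0434 flange [array([ 0.461, -0.393]), array([0.096, 0.068]), np.float64(8.185)]
t33.5 at [ 0.467  -0.3922  0.2373] yaw 8.9 shift [-0.14 -0.14 21.33] turn -0.09 w 0.528 F [-0.6  1.2  0.1] q [ 0.02  0.52  0.91  1.64 -0.43  1.21  1.18]
```

View pics/s10.png

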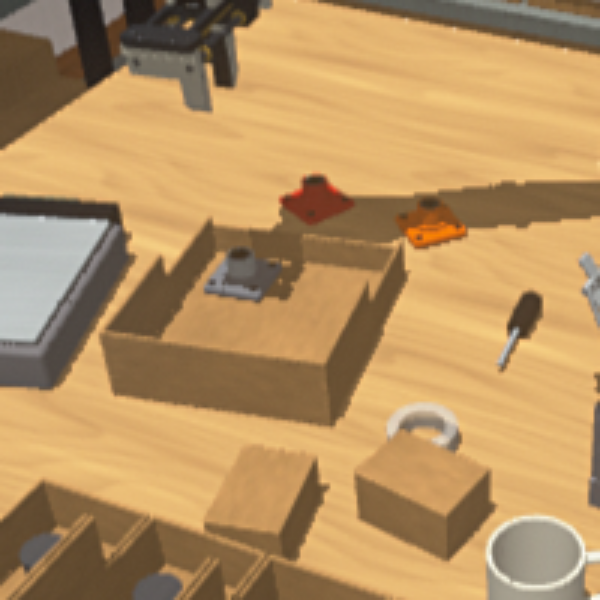

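View pics/t10.png

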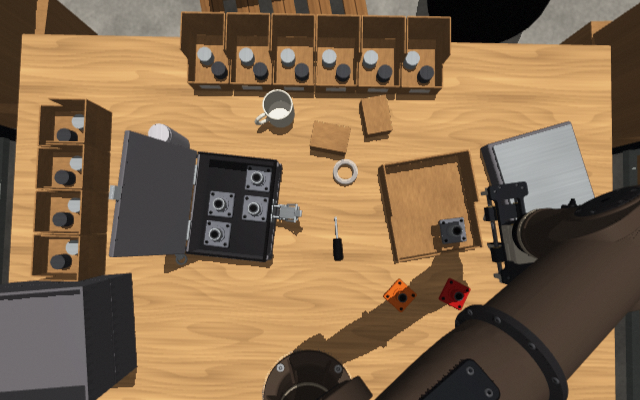

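```bash
python3 -m crank '[[[-0.1,-0.1,4],0,120],[[0,0,4],0,120],[[0,0,4],0,120],[[0,0,3],0,120],[[0,0,0],0,120]]' ;python3 -m crank '[[[0,0,1],0,120],[[0,0,0],0,120],[[0,0,0],0,120]]' ; python3 -c "
from h import *
goto(.4646,-.393,.024,9)"
```

```text
clock: 34.05
position: [0.4644, -0.3899, 0.0845]
ee_rot: [-2.029, -2.382, 0.001]
force: [0.3, 0.3, 1.0]
width: 0.529
clock: 34.35
position: [0.466, -0.394, 0.0794]
ee_rot: [-2.037, -2.387, 0.001]
force: [-0.2, -0.3, -0.6]
width: 0.531
t34.4 at [ 0.466  -0.394   0.0794] yaw 9.0 shift [ 0.11 -0.11  5.54] turn 0.04 w 0.531 F [-0.2 -0.3 -0.6] q [ 0.11  0.68  0.78  1.81 -0.59  0.91  1.32]
```

```bash
python3 -m crank '[[[0.1,-0.1,2],0,120],[[0,0,2],0,120],[[0,0,1.3],0,120],[[0,0,0],0,255],[[0,0,0],0,255]]' ;python3 -m crank '[[[0,0,0],0,255],[[0,0,0],0,255],[[0,0,0],0,255]]' 30; python3 -m crank '[[[0,0,-3],0,255],[[0,0,-5],0,255],[[0,0,-5],0,255],[[0,0,-5],0,255],[[0,0,-4],0,255]]';python3 -c "
from h import *
c=np.array([.5169,.2002]);a=np.radians(85);ex=np.array([np.cos(a),np.sin(a)]);ey=np.array([-np.sin(a),np.cos(a)])
print(c-ex*.045+ey*.076)
goto(*(c-ex*.045+ey*.076),.24,-5)"
```

```text
clock: 34.85
position: [0.4641, -0.3931, 0.0258]
ee_rot: [-2.037, -2.385, 0.002]
force: [-0.0, -0.0, 0.2]
width: 0.403
clock: 35.15
position: [0.4641, -0.3933, 0.026]
ee_rot: [-2.037, -2.386, 0.002]
force: [-1.6, -0.0, 6.3]
width: 0.339
clock: 35.65
position: [0.4648, -0.3934, 0.2479]
ee_rot: [-2.037, -2.386, 0.001]
force: [1.5, -0.5, -3.4]
width: 0.338
[0.43726719 0.16199508]
t35.6 at [ 0.4648 -0.3934  0.2479] yaw 9.0 shift [55.29  5.97  0.93] turn 14.0 w 0.338 F [ 1.5 -0.5 -3.4] q [ 0.01  0.51  0.92  1.63 -0.42  1.22  1.18]
```

```bash
python3 -m crank '[[[4.8,0.52,0],0,255],[[4.8,0.52,0],0,255],[[4.8,0.52,0],0,255],[[4.8,0.52,0],0,255],[[4.8,0.52,0],0,255]]';  python3 -m crank '[[[4.8,0.52,0],0,255],[[4.8,0.52,0],0,255],[[4.8,0.52,0],0,255],[[4.8,0.52,0],0,255],[[4.8,0.52,0],0,255]]';  python3 -m crank '[[[4.8,0.52,0],0,255],[[2.3,0.2,0],0,255],[[0,0,0],7,255],[[0,0,0],7,255],[[0,0,0],0,255]]'; python3 -c "
from h import *
goto(.4373,.162,.062,-5)"
```

```text
clock: 36.15
position: [0.4522, -0.1502, 0.2456]
ee_rot: [-2.036, -2.384, 0.001]
force: [1.4, 0.9, -2.5]
width: 0.341
clock: 36.65
position: [0.4401, 0.0909, 0.2467]
ee_rot: [-2.035, -2.384, 0.0]
force: [0.9, -0.0, -3.0]
width: 0.338
clock: 37.15
position: [0.4365, 0.1602, 0.2466]
ee_rot: [-2.313, -2.117, 0.004]
force: [-0.4, -0.8, -2.8]
width: 0.339
t37.1 at [0.4365 0.1602 0.2466] yaw -5.1 shift [ 0.14  0.17 18.46] turn -0.07 w 0.339 F [-0.4 -0.8 -2.8] q [-1.29  0.2   0.99  1.97 -0.2   1.08 -0.3 ]
```

```bash
python3 -m crank '[[[0.1,0.2,4],0,255],[[0,0,4],0,255],[[0,0,4],0,255],[[0,0,3],0,255],[[0,0,0],0,255]]';  python3 -m crank '[[[0,0,1],0,255],[[0,0,0],0,255],[[0,0,0],0,255]]'; python3 -c "
from h import *
goto(.4373,.162,.062,-5)"
```

```text
clock: 37.65
position: [0.4358, 0.1602, 0.094]
ee_rot: [-2.308, -2.121, 0.013]
force: [-0.9, -0.3, -2.7]
width: 0.343
clock: 37.95
position: [0.439, 0.1618, 0.0879]
ee_rot: [-2.311, -2.12, -0.0]
force: [0.2, 0.7, -2.8]
width: 0.337
t38.0 at [0.439  0.1618 0.0879] yaw -4.9 shift [-0.   -0.16  2.59] turn 0.07 w 0.337 F [ 0.2  0.7 -2.8] q [-1.06  0.46  0.8   2.15 -0.5   0.73 -0.01]
```

```bash
python3 -m crank '[[[0,-0.15,1.5],0,255],[[0,0,1],0,255],[[0,0,0.2],0,255],[[0,0,0],0,255],[[0,0,0],0,255]]'; python3 -c "
from h import *
goto(.4373,.162,.059,-5)"
```

```text
clock: 38.45
position: [0.437, 0.1617, 0.0603]
ee_rot: [-2.312, -2.119, 0.002]
force: [-0.1, -1.1, -3.0]
width: 0.34
t38.5 at [0.437  0.1617 0.0603] yaw -5.0 shift [0.03 0.02 0.13] turn 0.02 w 0.34 F [-0.1 -1.1 -3. ] q [-1.02  0.5   0.75  2.17 -0.56  0.67  0.04]
```

```bash
python3 -m crank '[[[0,0,0.1],0,255],[[0,0,0],0,140],[[0,0,0],0,140],[[0,0,0],0,140]]'; python3 -m crank '[[[0,0,-3],0,140],[[0,0,-5],0,140],[[0,0,-5],0,140],[[0,0,-5],0,140],[[0,0,-5],0,140]]'; python3 -c "
from h import *
goto(.4373,.162,.059,-5)
"
```

```text
clock: 38.85
position: [0.4369, 0.1617, 0.059]
ee_rot: [-2.312, -2.119, 0.002]
force: [-0.1, -0.1, -0.9]
width: 0.442
clock: 39.35
position: [0.4376, 0.1603, 0.2908]
ee_rot: [-2.313, -2.118, 0.003]
force: [0.9, 2.3, -0.9]
width: 0.453
t39.4 at [0.4376 0.1603 0.2908] yaw -5.0 shift [ 0.11  0.08 23.18] turn -0.04 w 0.453 F [ 0.9  2.3 -0.9] q [-1.36  0.15  1.05  1.89 -0.15  1.18 -0.35]
```

```bash
python3 -m crank '[[[4.8,0,-3],0,255],[[4.8,0,-3],0,255],[[4.8,0,-3],0,255],[[4.8,0,-2],0,255],[[4.8,0,-2],0,255]]'; python3 -m crank '[[[4.8,0,0],0,255],[[0,0,0],0,255]]'; python3 -c "
from h import *
im,W=cloud('top'); cv2.imwrite('pics/t11.png',im[:,:,::-1]); np.save('W_top.npy',W)
im,W=cloud('scene'); cv2.imwrite('pics/s11.png',im[:,:,::-1]); np.save('W_scene.npy',W)
goto(.45,.47,.4,-5)
"
```

```text
clock: 39.85
position: [0.4572, 0.3812, 0.4086]
ee_rot: [-2.31, -2.119, 0.001]
force: [1.2, -0.1, 0.8]
width: 0.063
clock: 40.05
position: [0.4594, 0.4349, 0.405]
ee_rot: [-2.302, -2.13, 0.005]
force: [-0.3, -0.1, -1.3]
width: 0.005
t40.1 at [0.4614 0.4281 0.4063] yaw -4.9 shift [ 4.08 -1.49  0.64] turn 0.11 w 0.007 F [ 1.  -0.3  1.1] q [-1.39  0.46  0.95  1.29 -0.38  1.57 -0.58]
```

View pics/t11.png

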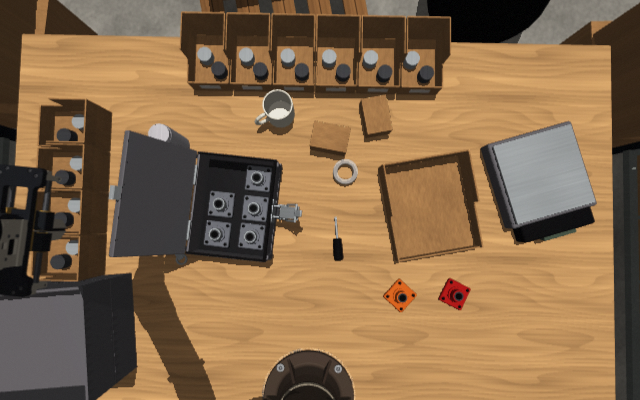

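View pics/s11.png

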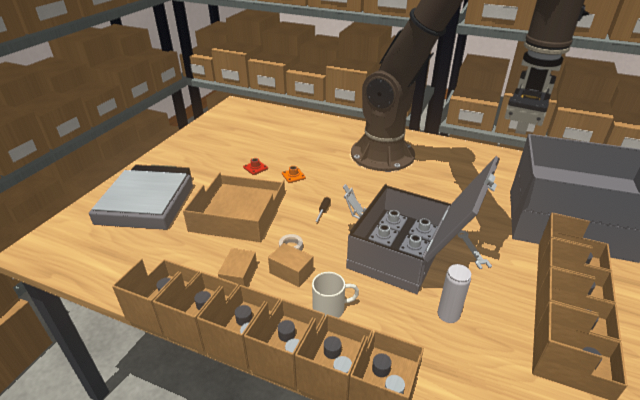

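```bash
python3 - <<'E'
from h import *
np.set_printoptions(precision=4,suppress=True,linewidth=200)
W=np.load('W_top.npy');x,y,z=W[...,0],W[...,1],W[...,2]
m=((z>.064)&(z<.083)&(y>.1)&(y<.29)&(x>.4)&(x<.65)).astype(np.uint8)
n,L,S,C=cv2.connectedComponentsWithStats(m)
for i in range(1,n):
    if S[i][4]>40: q=W[L==i]; print(S[i][4],q.mean(0),np.ptp(q,axis=0))
q=W[(z>.16)&(x>.38)&(x<.66)&(y>.3)&(y<.48)]; print('lid inner face top',q[q[:,2]>.30].mean(0),q[:,1].max(),q[:,2].max())
for xx in (.2,.25,.3,.35,.4): 
    k=(abs(x-xx)<.02)&(y>.42)&(y<.7); print(xx,np.nanmax(z[k]) if k.any() else None)
# keeper
k=(abs(x-.53)<.03)&(y>.38)&(y<.46)&(z>.2); print(W[k].reshape(-1,3)[::3])
E
```

```text
77 [0.6221 0.277  0.0741] [0.0716 0.0646 0.0188]
118 [0.5951 0.1466 0.0757] [0.0307 0.0295 0.0163]
121 [0.5239 0.2443 0.0752] [0.0317 0.0295 0.0157]
116 [0.5142 0.1528 0.0759] [0.0291 0.0292 0.0122]
127 [0.4442 0.2522 0.0753] [0.0292 0.0305 0.0167]
116 [0.4396 0.1605 0.0754] [0.029  0.0307 0.0173]
lid inner face top [0.4805 0.4108 0.4759] 0.4642535946096417 0.579739859715211
0.2 0.22685662536016715
0.25 0.2254150111940965
0.3 0.22635031993100876
0.35 0.5194631903704917
0.4 0.5186828204021896
[[0.5572 0.453  0.5165]
 [0.5576 0.4503 0.5145]
 [0.5578 0.4471 0.513 ]
 ...
 [0.5005 0.3892 0.3063]
 [0.5006 0.3832 0.3063]
 [0.501  0.382  0.2969]]
```

```bash
cat >> h.py <<'E'
C=np.array([.5169,.2002]);_a=np.radians(85);EX=np.array([np.cos(_a),np.sin(_a)]);EY=np.array([-np.sin(_a),np.cos(_a)])
def cf(u,v,z,jaw=-5):
    p=C+EX*u+EY*v; goto(p[0],p[1],z,jaw)
    s=monitor.observe()['position']; d=s[:2]-C; print('case u,v',(d@EX).round(4),(d@EY).round(4),s[2].round(4))
E
python3 -c "
from h import *
cf(.24,.05,.265)"
```

```text
t40.1 at [0.4614 0.4281 0.4063] yaw -4.9 shift [ 1.77  2.59 14.12] turn 0.11 w 0.007 F [ 1.  -0.3  1.1] q [-1.39  0.46  0.95  1.29 -0.38  1.57 -0.58]
case u,v 0.2222 0.0752 0.4063
```

```bash
python3 -m crank '[[[1.8,2.6,0],0,255],[[0,0,0],0,255],[[0,0,4],0,255],[[0,0,4],0,255],[[0,0,0],0,255]]'; python3 -c "
from h import *
cf(.24,.05,.265)"
```

```text
clock: 40.65
position: [0.4861, 0.4408, 0.3231]
ee_rot: [-2.313, -2.116, 0.015]
force: [-0.3, 0.5, -0.3]
width: 0.002
t40.6 at [0.4861 0.4408 0.3231] yaw -5.1 shift [0.32 0.23 5.81] turn -0.08 w 0.002 F [-0.3  0.5 -0.3] q [-1.35  0.55  0.92  1.38 -0.43  1.44 -0.53]
case u,v 0.237 0.0517 0.3231
```

```bash
python3 -m crank '[[[0.2,0,3],0,255],[[0,0,2.5],0,255],[[0,0,0],0,255]]'; python3 -m crank '[[[-1.5,0,0],0,255],[[-1.5,0,0],0,255],[[-1,0,0],0,255],[[0,0,0],0,255]]';python3 -c "
from h import *
cf(.20,.05,.265)
im,W=cloud('scene'); cv2.imwrite('pics/s12.png',cv2.resize(im[60:260,360:560,::-1],None,fx=3,fy=3))"
```

```text
clock: 40.95
position: [0.4874, 0.4444, 0.2718]
ee_rot: [-2.312, -2.118, 0.007]
force: [-1.0, 0.5, 0.1]
width: 0.009
clock: 41.35
position: [0.486, 0.4041, 0.2744]
ee_rot: [-2.313, -2.116, -0.002]
force: [-1.0, -0.1, -0.0]
width: 0.006
t41.4 at [0.486  0.4041 0.2744] yaw -5.1 shift [-0.05 -0.14  0.94] turn -0.09 w 0.006 F [-1.  -0.1 -0. ] q [-1.35  0.52  0.92  1.53 -0.43  1.3  -0.46]
case u,v 0.2004 0.0486 0.2744
```

View pics/s12.png

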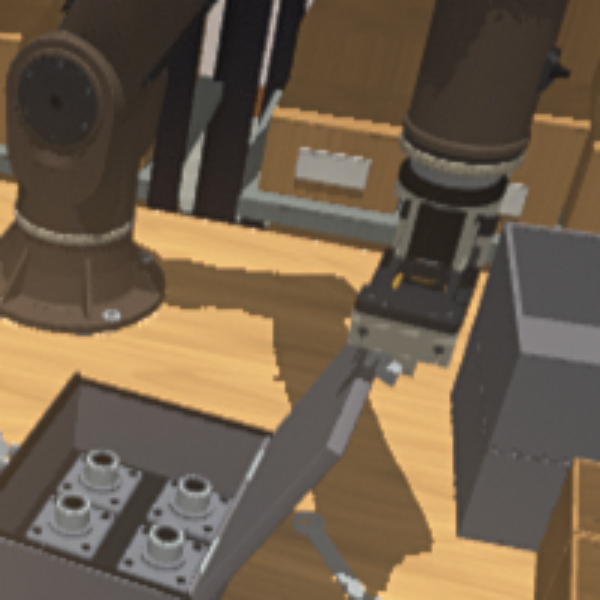

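```bash
python3 -m crank '[[[-1,0,0],0,255],[[-1,0,0],0,255],[[-1,0,0],0,255],[[0,0,0],0,255]]';python3 -c "
from h import *
cf(.10,.05,.272)
im,W=cloud('scene'); cv2.imwrite('pics/s13.png',cv2.resize(im[60:260,360:560,::-1],None,fx=3,fy=3))"
```

```text
clock: 41.8
position: [0.4826, 0.3736, 0.2724]
ee_rot: [-2.314, -2.117, 0.004]
force: [0.4, 0.0, -0.7]
width: 0.006
t41.8 at [0.4826 0.3736 0.2724] yaw -5.1 shift [-6.98 -0.06  0.03] turn -0.08 w 0.006 F [ 0.4  0.  -0.7] q [-1.35  0.49  0.93  1.59 -0.41  1.27 -0.44]
case u,v 0.1698 0.0493 0.2724
```

View pics/s13.png

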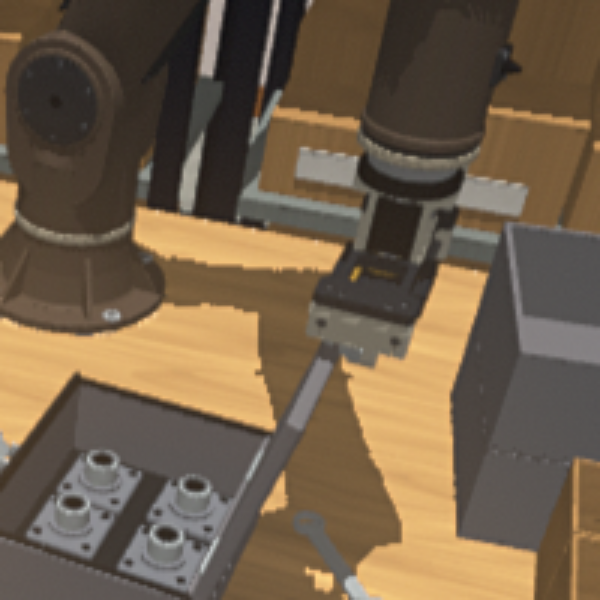

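```bash
python3 -m crank '[[[-1.5,0,0],0,255],[[-1.5,0,0],0,255],[[-1.5,0,0],0,255],[[-1,0,0],0,255],[[0,0,0],0,255]]';python3 -c "
from h import *
cf(.10,.05,.272)
for q in np.arange(1.6,-.01,-.1):
  r=.155+.025*(1.6-q)/1.6
  print(round(q,2), round(.1-r*np.cos(q)+.014*np.sin(q)+.0095,4), round(.12+r*np.sin(q)+.014*np.cos(q),4))
im,W=cloud('scene'); cv2.imwrite('pics/s14.png',cv2.resize(im[60:260,360:560,::-1],None,fx=3,fy=3))"
```

```text
clock: 42.35
position: [0.4777, 0.3183, 0.2722]
ee_rot: [-2.314, -2.116, 0.004]
force: [0.0, -0.2, 0.2]
width: 0.003
t42.4 at [0.4777 0.3183 0.2722] yaw -5.1 shift [-1.43 -0.06  0.02] turn -0.13 w 0.003 F [ 0.  -0.2  0.2] q [-1.34  0.42  0.95  1.68 -0.37  1.23 -0.39]
case u,v 0.1143 0.0493 0.2722
1.6 0.128 0.2745
1.5 0.1124 0.2772
1.4 0.0964 0.2782
1.3 0.0803 0.2776
1.2 0.0641 0.2754
1.1 0.0481 0.2715
1.0 0.0325 0.2659
0.9 0.0173 0.2587
0.8 0.0028 0.2499
0.7 -0.0108 0.2396
0.6 -0.0234 0.2279
0.5 -0.0349 0.2148
0.4 -0.0451 0.2006
0.3 -0.0538 0.1852
0.2 -0.0611 0.1689
0.1 -0.0666 0.1517
-0.0 -0.0705 0.134
```

View pics/s14.png

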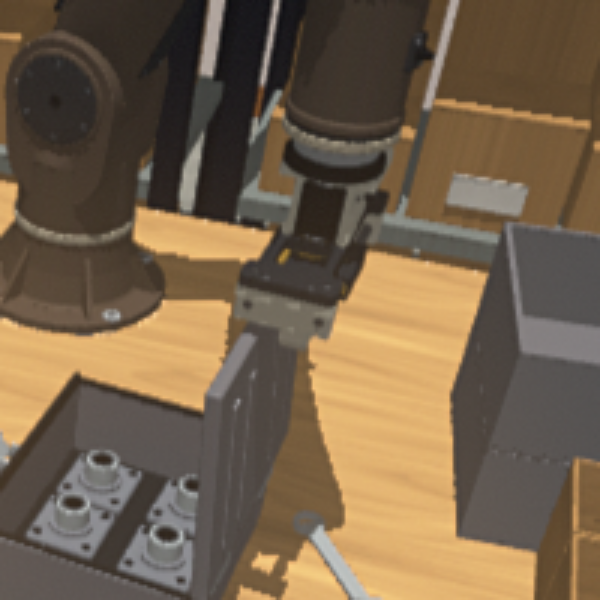

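```bash
python3 -m crank '[[[-1.7,0,-0.2],0,255],[[-1.7,0,0],0,255],[[-1.6,0,0],0,255],[[-1.6,0,0.4],0,255],[[0,0,0],0,255]]';python3 -m crank '[[[-1.6,0,0.6],0,255],[[-1.5,0,0.7],0,255],[[-1.4,0,0.9],0,255],[[0,0,0],0,255]]';python3 -c "
from h import *
cf(-.0108,.05,.2396)
im,W=cloud('scene'); cv2.imwrite('pics/s15.png',cv2.resize(im[60:260,330:530,::-1],None,fx=3,fy=3))"
```

```text
clock: 42.9
position: [0.4718, 0.2514, 0.2697]
ee_rot: [-2.316, -2.115, 0.004]
force: [-0.3, -0.6, -0.4]
width: 0.006
clock: 43.3
position: [0.4671, 0.2071, 0.2466]
ee_rot: [-2.315, -2.115, 0.007]
force: [1.3, -0.2, -0.1]
width: 0.005
t43.3 at [0.4671 0.2071 0.2466] yaw -5.2 shift [-1.33  0.03  0.7 ] turn -0.17 w 0.005 F [ 1.3 -0.2 -0.1] q [-1.27  0.32  0.99  1.87 -0.3   1.12 -0.26]
case u,v 0.0025 0.0502 0.2466
```

View pics/s15.png

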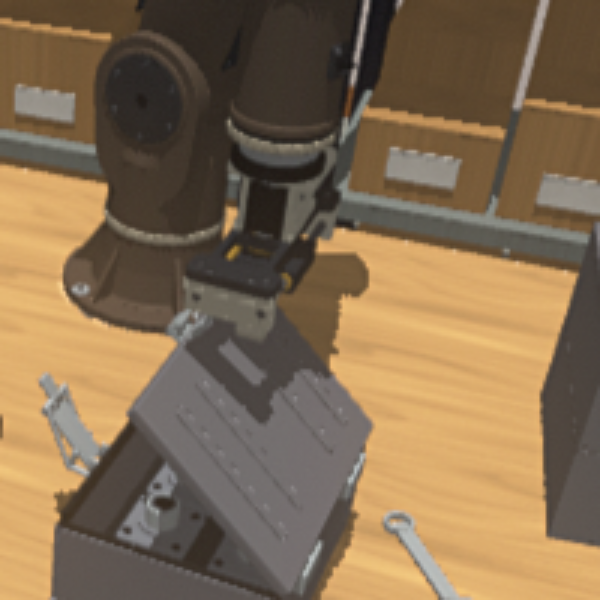

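```bash
python3 -m crank '[[[-1.3,0,1.1],0,255],[[-1.3,0,1.2],0,255],[[-1.1,0,1.3],0,255],[[-1,0,1.4],0,255],[[0,0,0],0,255]]';python3 -m crank '[[[-0.9,0,1.5],0,255],[[-0.7,0,1.6],0,255],[[-0.5,0,1.6],0,255],[[0,0,0],0,255]]';python3 -c "
from h import *
cf(-.0666,.05,.1517)
im,W=cloud('scene'); cv2.imwrite('pics/s16.png',cv2.resize(im[100:300,330:530,::-1],None,fx=3,fy=3))"
```

```text
clock: 43.85
position: [0.4624, 0.1615, 0.1961]
ee_rot: [-2.313, -2.117, 0.008]
force: [-0.2, 0.1, -0.4]
width: 0.004
clock: 44.25
position: [0.4607, 0.1421, 0.1496]
ee_rot: [-2.312, -2.118, 0.007]
force: [0.1, 0.6, 0.4]
width: 0.005
t44.2 at [0.4607 0.1421 0.1496] yaw -5.0 shift [-0.38  0.09 -0.22] turn -0.01 w 0.005 F [0.1 0.6 0.4] q [-1.1   0.39  0.92  2.05 -0.41  0.89 -0.04]
case u,v -0.0628 0.051 0.1496
```

View pics/s16.png

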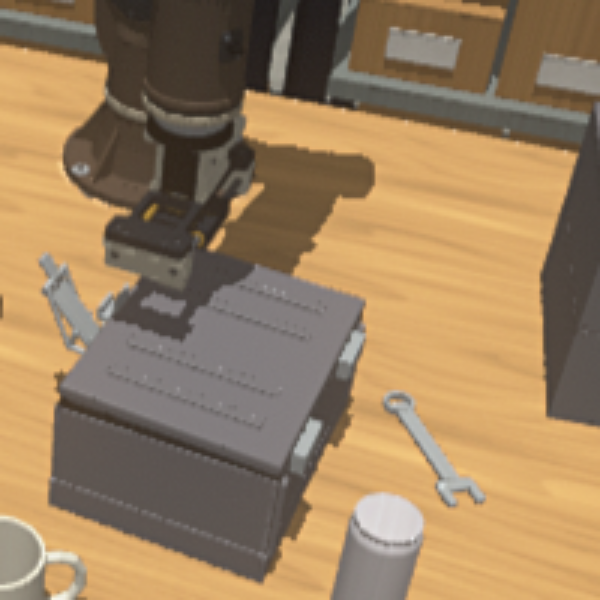

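```bash
python3 -m crank '[[[-0.4,0,0.6],0,255],[[0,0,0.4],0,255],[[0,0,0.3],0,255],[[0,0,0],0,255]]';python3 -c "
from h import *
cf(-.0666,.05,.136)"
```

```text
clock: 44.7
position: [0.4621, 0.1384, 0.1383]
ee_rot: [-2.313, -2.119, 0.001]
force: [-0.9, -2.0, 9.3]
width: 0.003
t44.7 at [0.4621 0.1384 0.1383] yaw -5.0 shift [-0.03 -0.07  0.23] turn 0.0 w 0.003 F [-0.9 -2.   9.3] q [-1.07  0.41  0.9   2.07 -0.43  0.86 -0.01]
case u,v -0.0663 0.0492 0.1383
```

```bash
python3 -m crank '[[[0,0,0.2],0,255],[[0,0,0.1],0,255],[[0,0,0],0,255]]';python3 -m crank '[[[0,0,-3],0,255],[[0,0,-5],0,255],[[0,0,-5],0,255],[[5,0,-3],0,255],[[5,0,0],0,255]]';python3 -c "
from h import *
im,W=cloud('scene'); cv2.imwrite('pics/s17.png',cv2.resize(im[100:300,330:530,::-1],None,fx=3,fy=3)); np.save('W_scene.npy',W)
im,W=cloud('top'); cv2.imwrite('pics/t17.png',cv2.resize(im[130:280,180:330,::-1],None,fx=4,fy=4)); np.save('W_top.npy',W)
x,y,z=W[...,0],W[...,1],W[...,2]
d=W[...,:2]-C; u=d@EX; v=d@EY
for a in (-.08,-.04,0,.04,.08):
  m=(abs(u-a)<.01)&(abs(v)<.1)&(z>.1)&(z<.17); print(a,m.sum(),np.median(z[m]))
cf(0,0,.3)
"
```

```text
clock: 45.0
position: [0.4621, 0.1383, 0.1361]
ee_rot: [-2.312, -2.119, 0.0]
force: [-5.3, -3.2, 22.0]
width: 0.006
clock: 45.5
position: [0.4725, 0.2311, 0.2955]
ee_rot: [-2.315, -2.115, -0.011]
force: [1.6, 0.5, -0.0]
width: 0.005
-0.08 672 0.14677208261311359
-0.04 663 0.14581843351641405
0 663 0.1441138843800169
0.04 642 0.1425756401479878
0.08 236 0.14056588903150125
t45.6 at [0.4695 0.2391 0.2909] yaw -4.4 shift [-3.51  5.02 -0.95] turn 0.62 w 0.007 F [-0.1 -0.1 -0.4] q [-1.33  0.31  1.01  1.77 -0.28  1.22 -0.32]
case u,v 0.0346 0.0506 0.2909
```

View pics/s17.png

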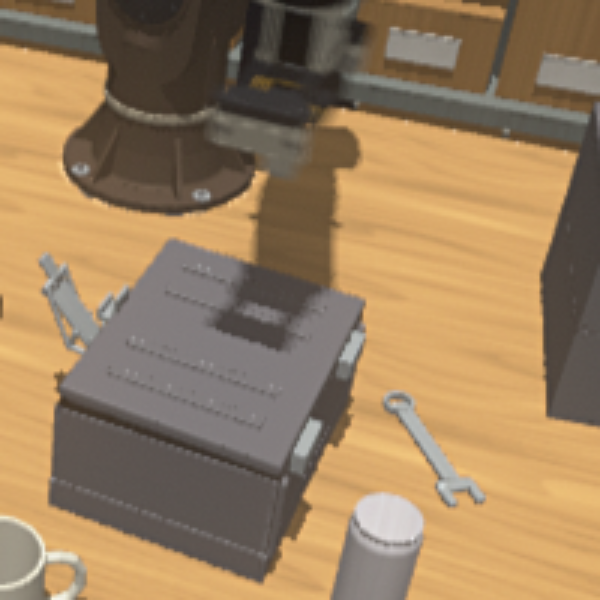

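View pics/t17.png

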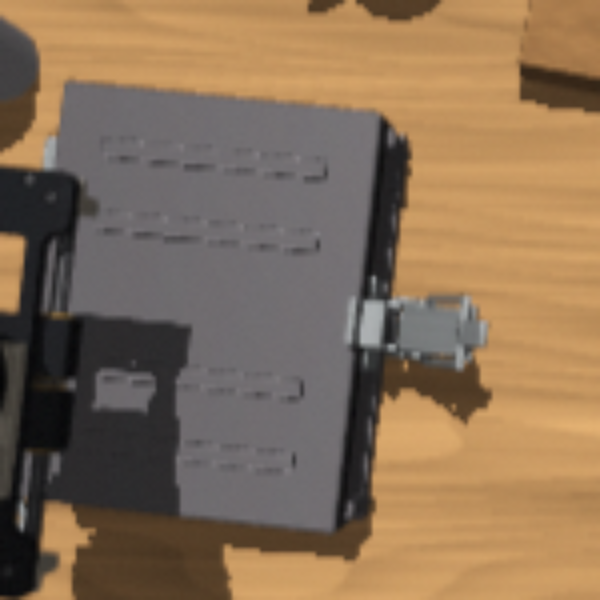

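```bash
python3 - <<'E'
from h import *
np.set_printoptions(precision=4,suppress=True,linewidth=200)
for n in ('top','scene'):
    W=np.load(f'W_{n}.npy').reshape(-1,3); d=W[:,:2]-C; u=d@EX; v=d@EY; z=W[:,2]
    m=(u>-.2)&(u<-.095)&(abs(v)<.03)&(z>.1)
    q=np.c_[u,v,z][m]; print(n,len(q))
    for a in np.arange(-.19,-.09,.006):
        k=q[abs(q[:,0]-a)<.003]
        if len(k): print(round(a,3),len(k),'v',k[:,1].min().round(3),k[:,1].max().round(3),'z',np.percentile(k[:,2],[5,50,95]).round(3))
    m=(abs(v)<.1)&(z>.13)&(z<.16)&(u>-.09)&(u<.0)
    A=np.c_[u[m],v[m],np.ones(m.sum())]; s,*_=np.linalg.lstsq(A,z[m],rcond=None); print('lid slope',s)
E
```

```text
top 498
-0.178 12 v -0.006 0.009 z [0.175 0.177 0.178]
-0.172 18 v -0.015 0.011 z [0.151 0.174 0.177]
-0.166 43 v -0.019 0.022 z [0.153 0.16  0.169]
-0.16 37 v -0.022 0.022 z [0.145 0.159 0.162]
-0.154 35 v -0.019 0.023 z [0.137 0.142 0.146]
-0.148 35 v -0.019 0.023 z [0.123 0.135 0.138]
-0.142 34 v -0.019 0.022 z [0.112 0.128 0.132]
-0.136 38 v -0.018 0.022 z [0.107 0.12  0.126]
-0.13 27 v -0.018 0.018 z [0.11  0.115 0.118]
-0.124 25 v -0.012 0.016 z [0.104 0.108 0.112]
-0.118 12 v -0.014 0.014 z [0.1   0.103 0.109]
-0.112 33 v -0.014 0.015 z [0.109 0.147 0.149]
-0.106 27 v -0.012 0.015 z [0.117 0.14  0.142]
-0.1 98 v -0.029 0.029 z [0.106 0.139 0.159]
-0.094 24 v -0.03 0.029 z [0.145 0.15  0.164]
lid slope [-0.0317 -0.0004  0.1444]
scene 346
-0.178 2 v -0.005 -0.004 z [0.173 0.175 0.177]
-0.172 14 v -0.005 0.009 z [0.17  0.175 0.178]
-0.166 23 v -0.014 0.02 z [0.148 0.164 0.17 ]
-0.16 51 v -0.02 0.025 z [0.145 0.154 0.162]
-0.154 36 v -0.02 0.025 z [0.136 0.142 0.149]
-0.148 35 v -0.022 0.023 z [0.124 0.133 0.141]
-0.142 30 v -0.022 0.018 z [0.107 0.129 0.133]
-0.136 32 v -0.02 0.015 z [0.102 0.121 0.127]
-0.13 36 v -0.017 0.018 z [0.105 0.115 0.12 ]
-0.124 22 v -0.013 0.018 z [0.103 0.107 0.112]
-0.118 11 v -0.014 0.016 z [0.102 0.106 0.111]
-0.112 20 v -0.013 0.018 z [0.132 0.143 0.149]
-0.106 19 v -0.014 0.012 z [0.137 0.14  0.149]
-0.1 7 v -0.012 0.016 z [0.138 0.141 0.159]
-0.094 8 v -0.028 0.026 z [0.147 0.153 0.162]
lid slope [-0.0294 -0.0001  0.1444]
```

```bash
python3 -m crank '[[[-4.5,0.9,0],0,255],[[-4.5,0.9,0],0,255],[[-4.5,0.9,0],0,255],[[-4.5,0.9,0],0,255],[[-4.5,0.9,0],0,255]]'; python3 -m crank '[[[-3,0.5,0],0,255],[[0,0,0],0,255],[[0,0,0],0,255]]';python3 -c "
from h import *
cf(-.215,0,.166)"
```

```text
clock: 46.1
position: [0.495, 0.0012, 0.2898]
ee_rot: [-2.31, -2.12, 0.002]
force: [1.5, -0.1, -0.7]
width: 0.006
clock: 46.4
position: [0.4975, -0.028, 0.2896]
ee_rot: [-2.313, -2.117, 0.003]
force: [0.5, 1.2, -0.0]
width: 0.002
t46.4 at [ 0.4975 -0.028   0.2896] yaw -5.1 shift [1.370e+00 1.000e-02 1.236e+01] turn -0.07 w 0.002 F [ 0.5  1.2 -0. ] q [-0.9   0.26  1.08  1.83 -0.24  1.21  0.17]
case u,v -0.229 -0.0006 0.2896
```

```bash
python3 -m crank '[[[0,0,4],0,255],[[0,0,4],0,255],[[0,0,4],0,255],[[0,0,0],0,255],[[0,0,0],0,255]]'; python3 -c "
from h import *
cf(-.195,0,.167)
im,W=cloud('scene'); cv2.imwrite('pics/s18.png',cv2.resize(im[100:300,280:480,::-1],None,fx=3,fy=3))"
```

```text
clock: 46.9
position: [0.497, -0.0264, 0.1701]
ee_rot: [-2.31, -2.12, 0.005]
force: [0.0, -0.4, 1.2]
width: 0.006
t46.9 at [ 0.497  -0.0264  0.1701] yaw -4.9 shift [3.25 0.01 0.32] turn 0.09 w 0.006 F [ 0.  -0.4  1.2] q [-0.77  0.4   0.97  2.   -0.41  0.95  0.32]
case u,v -0.2275 0.0 0.1701
```

View pics/s18.png

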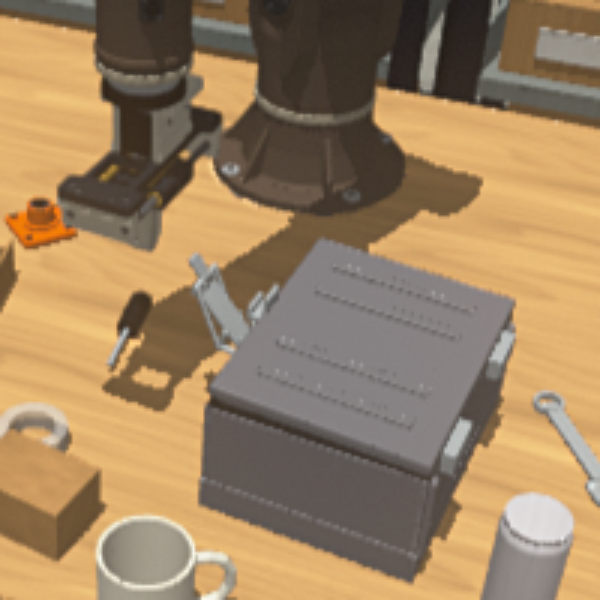

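Lined up behind the tab, so I'll push it towards the case.

```bash
python3 -m crank '[[[1.5,0,0.2],0,255],[[1.5,0,0],0,255],[[1.3,0,0],0,255],[[1.2,0,0],0,255],[[1,0,0],0,255]]'; python3 -m crank '[[[1,0,0],0,255],[[0.8,0,0],0,255],[[0,0,0],0,255]]'; python3 -c "
from h import *
cf(-.138,0,.167)
im,W=cloud('scene'); cv2.imwrite('pics/s19.png',cv2.resize(im[130:260,320:450,::-1],None,fx=4,fy=4))"
```

```text
clock: 47.45
position: [0.5029, 0.0393, 0.168]
ee_rot: [-2.31, -2.121, 0.002]
force: [-0.0, -0.2, 0.4]
width: 0.003
clock: 47.75
position: [0.5043, 0.0567, 0.1677]
ee_rot: [-2.31, -2.121, 0.003]
force: [0.1, -0.2, 0.4]
width: 0.002
t47.8 at [0.5043 0.0567 0.1677] yaw -4.9 shift [0.6  0.01 0.07] turn 0.11 w 0.002 F [ 0.1 -0.2  0.4] q [-0.92  0.43  0.96  1.98 -0.43  0.96  0.17]
case u,v -0.144 0.0 0.1677
```

View pics/s19.png

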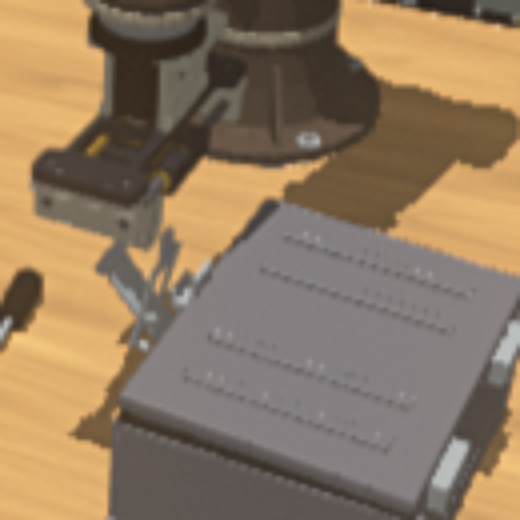

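```bash
python3 -m crank '[[[0.6,0,0],0,255],[[0.6,0,0],0,255],[[0.4,0,0],0,255],[[0,0,0],0,255],[[0,0,0],0,255]]'; python3 -c "
from h import *
cf(-.138,0,.167)
im,W=cloud('scene'); cv2.imwrite('pics/s20.png',cv2.resize(im[130:260,320:450,::-1],None,fx=4,fy=4))"
```

```text
clock: 48.3
position: [0.5056, 0.0714, 0.1679]
ee_rot: [-2.312, -2.119, 0.003]
force: [0.1, -0.3, 0.9]
width: 0.003
t48.3 at [0.5056 0.0714 0.1679] yaw -5.0 shift [-0.87 -0.    0.09] turn 0.03 w 0.003 F [ 0.1 -0.3  0.9] q [-0.94  0.43  0.96  1.97 -0.43  0.96  0.15]
case u,v -0.1293 -0.0 0.1679
```

View pics/s20.png

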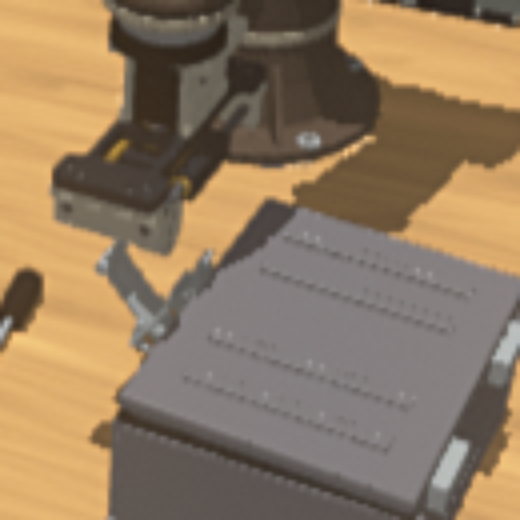

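```bash
python3 -c "
from h import *
for q in np.arange(1.87,-.01,-.11):
  a=q-.995; r=.066+.008*(1.87-q)/1.87
  s=np.clip(a/.3,-1,1)*.0095
  print(round(q,2), round(-.114-r*np.cos(a)+.003*np.sin(a)+s,4), round(.09+r*np.sin(a)+.003*np.cos(a),4))
"; python3 -m crank '[[[-1.4,0,0],0,255],[[0,0,1],0,255],[[0,0,0.8],0,255],[[0,0,0],0,255]]'; python3 -c "
from h import *
cf(-.1445,0,.1426)"
```

```text
1.87 -0.1445 0.1426
1.76 -0.1504 0.1382
1.65 -0.1558 0.1332
1.54 -0.1606 0.1275
1.43 -0.1648 0.1213
1.32 -0.1683 0.1147
1.21 -0.1738 0.1076
1.1 -0.1793 0.1002
0.99 -0.1839 0.0927
0.88 -0.1878 0.0849
0.77 -0.1907 0.0771
0.66 -0.1917 0.0694
0.55 -0.1895 0.0619
0.44 -0.1864 0.0545
0.33 -0.1825 0.0476
0.22 -0.1778 0.041
0.11 -0.1724 0.035
-0.0 -0.1663 0.0296
clock: 48.75
position: [0.5034, 0.0574, 0.1485]
ee_rot: [-2.311, -2.118, 0.006]
force: [-1.0, -0.4, 1.3]
width: 0.006
t48.8 at [0.5034 0.0574 0.1485] yaw -5.0 shift [-0.11  0.11  0.58] turn -0.01 w 0.006 F [-1.  -0.4  1.3] q [-0.9   0.45  0.94  2.   -0.46  0.92  0.2 ]
case u,v -0.1434 0.001 0.1485
```

```bash
python3 -m crank '[[[-0.4,0,0.6],0,255],[[-0.5,0,0.5],0,255],[[-0.5,0,0.5],0,255],[[-0.5,0,0.6],0,255],[[0,0,0],0,255]]'; python3 -c "
from h import *
cf(-.1606,0,.1275)
im,W=cloud('scene'); cv2.imwrite('pics/s21.png',cv2.resize(im[130:260,320:450,::-1],None,fx=4,fy=4))"
```

```text
clock: 49.25
position: [0.502, 0.0376, 0.1271]
ee_rot: [-2.313, -2.117, 0.005]
force: [0.2, -0.5, -0.3]
width: 0.005
t49.2 at [0.502  0.0376 0.1271] yaw -5.1 shift [ 0.27  0.07 -0.04] turn -0.06 w 0.005 F [ 0.2 -0.5 -0.3] q [-0.83  0.47  0.91  2.03 -0.49  0.87  0.26]
case u,v -0.1633 0.0007 0.1271
```

View pics/s21.png

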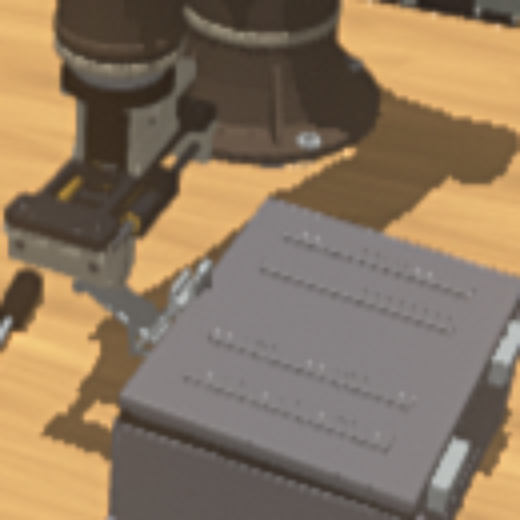

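```bash
python3 -m crank '[[[-0.3,0,0.6],0,255],[[-0.4,0,0.7],0,255],[[-0.4,0,0.7],0,255],[[-0.5,0,0.7],0,255],[[0,0,0],0,255]]'; python3 -c "
from h import *
cf(-.1793,0,.1002)
im,W=cloud('scene'); cv2.imwrite('pics/s22.png',cv2.resize(im[130:260,320:450,::-1],None,fx=4,fy=4))"
```

```text
clock: 49.8
position: [0.5003, 0.0218, 0.0998]
ee_rot: [-2.313, -2.117, 0.005]
force: [0.6, 0.6, -0.2]
width: 0.004
t49.8 at [0.5003 0.0218 0.0998] yaw -5.0 shift [-0.01  0.1  -0.04] turn -0.05 w 0.004 F [ 0.6  0.6 -0.2] q [-0.77  0.51  0.87  2.06 -0.54  0.82  0.33]
case u,v -0.1792 0.001 0.0998
```

View pics/s22.png

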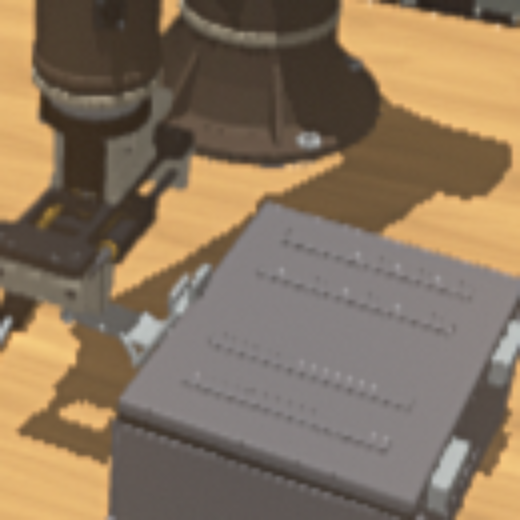

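```bash
python3 -m crank '[[[-0.4,-0.1,0.7],0,255],[[-0.4,0,0.8],0,255],[[-0.3,0,0.8],0,255],[[-0.1,0,0.8],0,255],[[0,0,0],0,255]]'; python3 -c "
from h import *
cf(-.1917,0,.0694)
im,W=cloud('scene'); cv2.imwrite('pics/s23.png',cv2.resize(im[130:260,320:450,::-1],None,fx=4,fy=4))"
```

```text
clock: 50.35
position: [0.4981, 0.0105, 0.0686]
ee_rot: [-2.312, -2.118, 0.005]
force: [0.1, 0.8, 0.9]
width: 0.006
t50.4 at [0.4981 0.0105 0.0686] yaw -5.0 shift [-0.11  0.22 -0.08] turn -0.02 w 0.006 F [0.1 0.8 0.9] q [-0.7   0.55  0.81  2.09 -0.59  0.75  0.4 ]
case u,v -0.1906 0.0022 0.0686
```

View pics/s23.png

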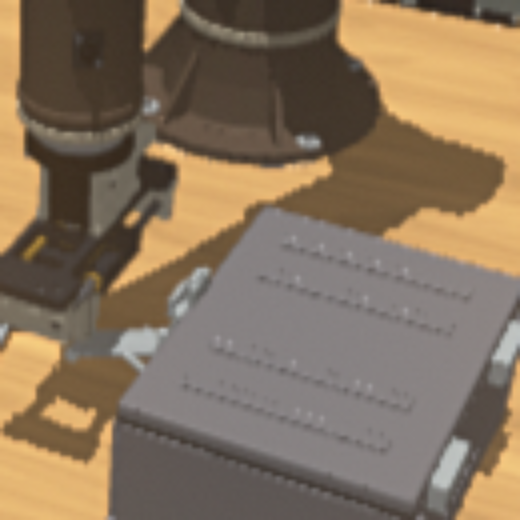

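```bash
python3 -m crank '[[[0.2,0.1,0.7],0,255],[[0.3,0.1,0.7],0,255],[[0.4,0,0.7],0,255],[[0.4,0,0.6],0,255],[[0,0,0],0,255]]'; python3 -c "
from h import *
cf(-.1724,0,.035)
im,W=cloud('scene'); cv2.imwrite('pics/s24.png',cv2.resize(im[130:260,320:450,::-1],None,fx=4,fy=4))"
```

```text
clock: 50.9
position: [0.5014, 0.0248, 0.0418]
ee_rot: [-2.31, -2.12, 0.004]
force: [-0.2, -0.3, -1.1]
width: 0.001
t50.9 at [0.5014 0.0248 0.0418] yaw -4.9 shift [0.36 0.02 0.68] turn 0.09 w 0.001 F [-0.2 -0.3 -1.1] q [-0.69  0.59  0.76  2.1  -0.65  0.7   0.42]
case u,v -0.176 0.0001 0.0418
```

View pics/s24.png

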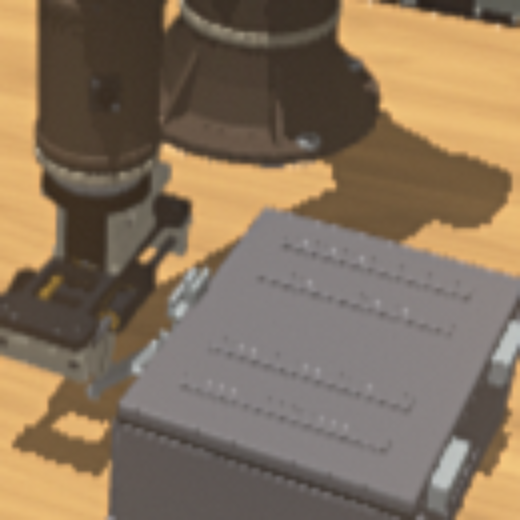

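```bash
python3 -m crank '[[[0.3,0,0.6],0,255],[[0.3,0,0.5],0,255],[[0,0,0],0,255]]'; python3 -c "
from h import *
cf(-.166,0,.028)
im,W=cloud('scene'); cv2.imwrite('pics/s25.png',cv2.resize(im[130:260,320:450,::-1],None,fx=4,fy=4))"
```

```text
clock: 51.25
position: [0.5019, 0.0305, 0.0312]
ee_rot: [-2.311, -2.119, 0.004]
force: [0.2, 0.5, 0.4]
width: 0.004
t51.2 at [0.5019 0.0305 0.0312] yaw -4.9 shift [0.44 0.01 0.32] turn 0.06 w 0.004 F [0.2 0.5 0.4] q [-0.69  0.61  0.74  2.1  -0.67  0.68  0.42]
case u,v -0.1704 0.0001 0.0312
```

View pics/s25.png

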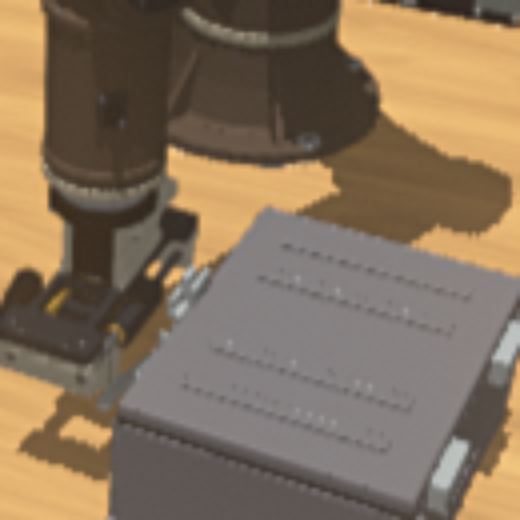

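```bash
python3 -m crank '[[[0.2,0,0.4],0,255],[[0.3,0,0.2],0,255],[[0,0,0],0,255]]'; python3 -c "
from h import *
cf(-.166,0,.026)"; python3 -m crank '[[[0.3,0,0],0,255],[[0,0,0],0,255]]'; python3 -c "
from h import *
cf(-.164,0,.026)"
```

```text
clock: 51.6
position: [0.503, 0.0336, 0.0261]
ee_rot: [-2.314, -2.119, 0.003]
force: [-1.6, -4.9, 7.7]
width: 0.003
t51.6 at [0.503  0.0336 0.0261] yaw -5.0 shift [ 0.12 -0.07  0.01] turn -0.04 w 0.003 F [-1.6 -4.9  7.7] q [-0.69  0.62  0.73  2.11 -0.68  0.67  0.42]
case u,v -0.1672 -0.0007 0.0261
clock: 51.8
position: [0.503, 0.0341, 0.0262]
ee_rot: [-2.318, -2.118, 0.006]
force: [-2.1, -12.6, 6.7]
width: 0.004
t51.8 at [0.503  0.0341 0.0262] yaw -5.2 shift [ 0.26 -0.07  0.02] turn -0.16 w 0.004 F [ -2.1 -12.6   6.7] q [-0.69  0.62  0.74  2.11 -0.68  0.67  0.42]
case u,v -0.1666 -0.0007 0.0262
```

```bash
python3 -m crank '[[[-2,0,0],0,255],[[-3,0,0],0,255],[[-2,0,-3],0,255],[[-3,0,-5],0,255],[[-3,0,-5],0,255]]'; python3 -m crank '[[[-3,0,-5],0,255],[[-4,0,-5],0,255],[[-4,0,-5],0,255],[[0,0,0],0,255]]'; python3 - <<'E'
from h import *
for n in ('scene','top'):
    im,W=cloud(n); np.save(f'W_{n}.npy',W)
    a=im[130:260,320:450] if n=='scene' else im[130:280,180:330]
    cv2.imwrite(f'pics/{n}26.png',cv2.resize(a[:,:,::-1],None,fx=4,fy=4)); cv2.imwrite(f'pics/{n}26f.png',im[:,:,::-1])
    W=W.reshape(-1,3); d=W[:,:2]-C; u=d@EX; v=d@EY; z=W[:,2]
    m=(abs(v)<.1)&(z>.125)&(z<.155)&(u>-.09)&(u<.07)
    A=np.c_[u[m],v[m],np.ones(m.sum())]; s,*_=np.linalg.lstsq(A,z[m],rcond=None); print('lid slope',s)
    m=(u>-.2)&(u<-.09)&(abs(v)<.024)&(z>.01); q=np.c_[u,v,z][m]
    for a in np.arange(-.18,-.09,.005):
        k=q[abs(q[:,0]-a)<.0025]
        if len(k): print(round(a,3),len(k),'z',np.percentile(k[:,2],[5,50,95]).round(3))
E
```

```text
clock: 52.3
position: [0.4922, -0.0843, 0.1422]
ee_rot: [-2.311, -2.118, 0.005]
force: [1.5, 0.8, 1.5]
width: 0.004
clock: 52.7
position: [0.4871, -0.1775, 0.267]
ee_rot: [2.321, 2.114, 0.004]
force: [-0.4, -0.7, -0.3]
width: 0.001
lid slope [0.00341607 0.00089973 0.13995469]
-0.16 6 z [0.026 0.029 0.031]
-0.155 12 z [0.024 0.032 0.035]
-0.15 10 z [0.026 0.033 0.041]
-0.145 5 z [0.039 0.045 0.048]
-0.14 5 z [0.048 0.054 0.056]
-0.135 4 z [0.059 0.061 0.065]
-0.13 1 z [0.068 0.068 0.068]
-0.115 8 z [0.103 0.11  0.136]
-0.11 18 z [0.129 0.135 0.142]
-0.105 19 z [0.128 0.15  0.159]
-0.1 19 z [0.134 0.151 0.156]
-0.095 36 z [0.137 0.146 0.154]
lid slope [ 0.00364725 -0.00041589  0.14014345]
-0.16 17 z [0.027 0.029 0.032]
-0.155 24 z [0.028 0.033 0.036]
-0.15 23 z [0.036 0.04  0.044]
-0.145 22 z [0.043 0.047 0.052]
-0.14 24 z [0.051 0.056 0.06 ]
-0.135 23 z [0.057 0.063 0.067]
-0.13 31 z [0.067 0.072 0.076]
-0.125 30 z [0.071 0.077 0.083]
-0.12 31 z [0.068 0.083 0.103]
-0.115 51 z [0.07  0.096 0.141]
-0.11 43 z [0.089 0.13  0.158]
-0.105 46 z [0.119 0.137 0.159]
-0.1 54 z [0.049 0.137 0.157]
-0.095 29 z [0.138 0.142 0.154]
```

View pics/scene26.png

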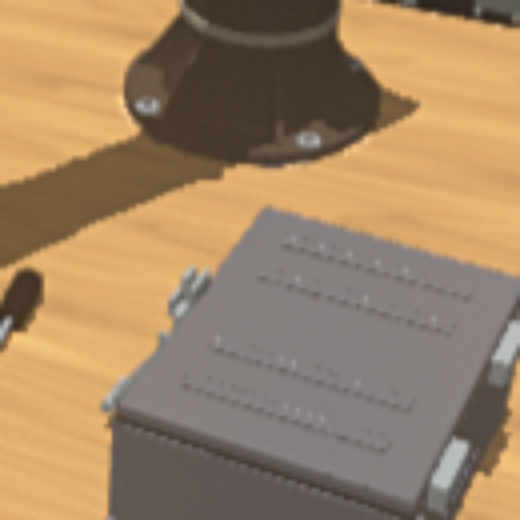

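View pics/top26f.png

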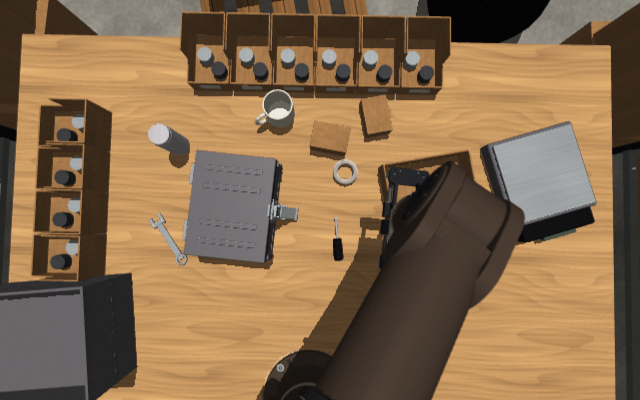

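```bash
python3 -m crank '[[[0,0,-2],0,255],[[0,0,0],0,255],[[0,0,0],0,255],[[0,0,0],0,255]]'; python3 -c "
from cell import workorder
print(workorder.sign_off())"
```

```text
clock: 53.2
position: [0.4857, -0.1706, 0.2807]
ee_rot: [-2.309, -2.119, 0.004]
force: [0.9, 1.0, 0.3]
width: 0.004
the job is handed in; nothing more can be done
None
```

I moved all five grey bearing units from the bin into the case. I then closed the lid, swung the bail over the keeper and pressed the lever down to its stop. The job was handed in at about 53 s of the allowed 208 s, and sign-off gave no verdict.

**Units:** before I closed the lid, all five boss tops measured about 75 mm above the bench, where a flat unit should read 74 mm. After that the lid hid them from the cameras.

**Lid:** it rested at about 0.03 rad after I pressed it down by hand. Once latched, both cameras put it level to within about 0.004 rad.

**Lever:** the top camera shows it sloping about 57° below level, which is fully down, and my push ended against a hard stop. It stayed there when I backed away.

**Bail:** I didn't measure the bar's position against the keeper directly. I take it as hooked because the lid was pulled tight and the tab sits above the keeper.

**Other things on the bench:** in the last pictures everything I could see was where it started, including the tape, cartons, spanner, screwdriver, spray can and mug. I judged that by eye. The gripper was clear of everything at hand-in.

**One fault on the way:** while I released the third unit, an opening finger pressed against the case wall, and the wrist sensor read about 48 N in total. That is well under the 120 N wrist limit, and the pictures show that unit lying flat. I opened the fingers less for the last unit, which also went next to an end wall.

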